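# Clear the dressing table: tools on their pegs, trinkets in the drawer

## Robot

A 6-joint arm with a two-finger parallel gripper is mounted at the origin on the work surface. World frame = base frame: x ahead of the robot, y to its left, z up, the work surface at z = 0. Lengths are in m, angles in rad, forces in N, time in s.
With the tool pointing down it reaches from about 0.325 to 0.775 m from the base axis. Payload 5.5 kg.
Tool frame: the origin (TCP) lies on the centre line of the jaws, within the pads' length; the fingertips stand 17 mm ahead of it and the grasp point (between the pads) lies 2 mm behind it; y points along the fingers, x is the direction in which the jaws open and shut, and the axes are right-handed (so a half turn about y gives the same grasp; the last joint's range is limited). The gripper opens to 88 mm and grips with 3 to 60 N. Pads are 20 mm wide; open, the fingers measure 115 mm over their backs; the gripper's body (75 mm by 178 mm) begins 61 mm behind the grasp point.
Start: joints at [1.118, 0.091, 1.231, -0, 1.82, -0.057], TCP at [0.231, 0.554, 0.24] pointing down, gripper open.
Joint ranges: [-2.87, 2.87], [-0.86, 2.18], [0.17, 2.46], [-1.51, 4.65], [0.06, 2.69], [-2.65, 2.65]. Speed limits (rad/s): [2.57, 2.57, 3.01, 3.14, 3.14, 3.14].

## Interface

Orientations are given as a rotation vector (axis times angle).
In Python, from plant import ctrl, cams gives the robot as it stands.
- The arm moves only by the tool send_rows, never from a script. Its argument "motion" is a list that holds one entry, the list of rows, each a list of 5 numbers: the shift along the world's x, y, z in units of 25 mm (1.0 is 25 mm), then the turn about the world's z in units of 8 degrees (1.0 is 8 degrees), then the closure in counts, from 0 (fully open) to 255 (shut). A call has 1 to 5 rows; each row shifts and turns the commanded pose from where the row before left it; what a row does not reach is not made up. A row lasts 1/10 s, in which the tool goes at most 50 mm and 8.59 degrees, less where a joint would pass 70% of its speed; a pose out of reach is approached as far as the arm can. A call is refused whole if a number of a shift passes 1 or a number of a turn 1, either way. A call with a gripper value outside its range is refused whole. The fingers move at their own pace and stop on an object; "newtons" is the grip in N (left out, the last holds). Time passes only in rows, so rows that do not move let the fingers close. It gives the time, the measured TCP pose, the force and the opening at its end, in the units of the state.
- ctrl.state(): the state, without advancing time (a new reading comes with each control period).
- cams.get_image(name): name is "scene" or "top" or "wrist"; returns the picture (384x512x3 uint8, blue, green, red); there is no depth.
- cams.camera_model(name): a dict with "fx", "fy", "cx", "cy" (pixels), "R" (3x3) and "t" (3): a world point X has camera coordinates R X + t. Camera axes: x right, y down, z forward; pixel columns grow to the right and rows downward; lengths in m; the calibration is good to about 2 mm. A picture is of the moment at which its call begins: read the wrist's pose just before it. camera_model takes no time and is no camera call; for the wrist camera it gives the pose at the moment of the call.
- ctrl.sign_off(): hands the job in, once; it reports no verdict.
The state is a dict: "clock": time; "joint_pos": joint angles; "dq": joint speeds; "joint_torque": joint torques, N m; "tcp_pos": TCP position; "orientation": TCP orientation; "ft_force": force on the tool from outside, world axes, zero at the start; "torque": the same for the moment, N m; "finger_gap": finger opening in m.
Only numpy, scipy, OpenCV 4.12 (cv2) and the standard library are available. Lean on these libraries where they do the work, as an engineer would, in place of code of your own. Each camera call takes 0.05 s, during which the arm holds its last target.

## Task

Clear the dressing table for the night. Hang each of the comb, brush, mirror and shoehorn lying there by its eye on the peg of its own colour; if an ornament already hangs on that peg, leave the ornament there and hang the tool on the plain wooden peg instead. Put the tin and the ring box, whichever are lying there, into the open drawer of the jewellery box and push the drawer fully shut, without disturbing the ornament, the vase, the clock or the books.

Things in the scene. Friction and masses are not known exactly. Their poses are not given: they have to be found in the camera images.
- comb: Red wide-toothed comb with a handle, about 45 g. Lies flat along its own x, head to -x, handle to +x ending in a round eye. Origin: on the underside of the handle, 19 from the head: the place to pinch it; the handle there is 20 wide (along y) and 12 thick, and runs from x = -26 to +58. Head: x = -19 to -97, 40 wide, 10 thick.
- brush: Green hairbrush, bristles up, about 85 g. Lies flat along its own x, head to -x, handle to +x ending in a round eye. Origin: on the underside of the handle, 19 from the head: the place to pinch it; the handle there is 20 wide (along y) and 12 thick, and runs from x = -26 to +58. Head: x = -19 to -97, 50 wide, 24 high with its bristles.
- mirror: Blue hand mirror, about 110 g. Lies flat along its own x, head to -x, handle to +x ending in a round eye. Origin: on the underside of the handle, 19 from the head: the place to pinch it; the handle there is 20 wide (along y) and 12 thick, and runs from x = -26 to +58. Head: disc of diameter 72 about x = -55, 12 thick.
- shoehorn: Yellow shoehorn, about 60 g. Lies flat along its own x, head to -x, handle to +x ending in a round eye. Origin: on the underside of the handle, 19 from the head: the place to pinch it; the handle there is 20 wide (along y) and 12 thick, and runs from x = -26 to +58. Blade: x = -20 to -112, 40 wide, 11 high.
- comb_eye (a point): Centre of the eye of the comb: 70 along +x from the comb's origin and 6 above its underside. Ring of round bar 10 thick, clear hole 20, outer diameter 43; the hole's axis is the tool's own z.
- brush_eye (a point): Centre of the eye of the brush: 70 along +x from the brush's origin and 6 above its underside. Ring of round bar 10 thick, clear hole 20, outer diameter 43; the hole's axis is the tool's own z.
- mirror_eye (a point): Centre of the eye of the mirror: 70 along +x from the mirror's origin and 6 above its underside. Ring of round bar 10 thick, clear hole 20, outer diameter 43; the hole's axis is the tool's own z.
- shoehorn_eye (a point): Centre of the eye of the shoehorn: 70 along +x from the shoehorn's origin and 6 above its underside. Ring of round bar 10 thick, clear hole 20, outer diameter 43; the hole's axis is the tool's own z.
- peg_red_mid (a point): Middle of the red painted dowel peg on the rail, which has a red band painted round it there. Diameter 8 (11 at the tip), 55 long, rising at 50 degrees from the rail's front face towards the robot. Its axis is this point's z, pointing to the tip: root 27.5 behind this point, tip 27.5 ahead; y runs along the rail.
- peg_green_mid (a point): Middle of the green painted dowel peg on the rail, which has a green band painted round it there. Diameter 8 (11 at the tip), 55 long, rising at 50 degrees from the rail's front face towards the robot. Its axis is this point's z, pointing to the tip: root 27.5 behind this point, tip 27.5 ahead; y runs along the rail.
- peg_blue_mid (a point): Middle of the blue painted dowel peg on the rail, which has a blue band painted round it there. Diameter 8 (11 at the tip), 55 long, rising at 50 degrees from the rail's front face towards the robot. Its axis is this point's z, pointing to the tip: root 27.5 behind this point, tip 27.5 ahead; y runs along the rail.
- peg_yellow_mid (a point): Middle of the yellow painted dowel peg on the rail, which has a yellow band painted round it there. Diameter 8 (11 at the tip), 55 long, rising at 50 degrees from the rail's front face towards the robot. Its axis is this point's z, pointing to the tip: root 27.5 behind this point, tip 27.5 ahead; y runs along the rail.
- peg_plain_mid (a point): Middle of the plain brown wooden dowel peg, the spare one on the rail (no painted band). Diameter 8 (11 at the tip), 55 long, rising at 50 degrees from the rail's front face towards the robot. Its axis is this point's z, pointing to the tip: root 27.5 behind this point, tip 27.5 ahead; y runs along the rail.
- rail: Fixed peg rail facing the robot: white plank 430 long (y), 18 thick (x), 182 to 238 above the table, on a post and foot at each end, open beneath. Five pegs 78 apart, roots 212 above the table, colours in an order that changes. Origin: on the table under the middle of the plank; +x away from the robot.
- bird_eye (a point): Eye of the white flat bird ornament, about 80 wide, 8 thick, with a brass wire eye; when present it hangs on one of the pegs. This point: the centre of its eye, within 30 of the middle of the peg it hangs on.
- moon_eye (a point): Eye of the dark disc ornament with a white moon on it, diameter 52, 8 thick, with a brass wire eye; when present it hangs on one of the pegs. This point: the centre of its eye, within 30 of the middle of the peg it hangs on.
- tin: Closed round brass tin with a white centre on its lid, diameter 44, 17 high, about 50 g. Origin: centre of its underside.
- ringbox: Closed dark wooden ring box, 42 x 42, 32 high, about 60 g. Origin: centre of its underside; sides along its x and y.
- box_drawer0 (a joint): How far the drawer of the jewellery box stands open, in m: 0 shut, 0.133 at its stop. It slides freely (about 1 N). The box is white, fixed, 200 deep, 260 wide, 85 high, with a brown wooden drawer front with a knob.
- drawer_floor (a point): Centre of the drawer's inner floor, 22 above the table; moves with the drawer. +x points into the box, along the way the drawer shuts; y across. Inner floor 155 (x) by 218 (y), side walls 41 high above it. The front panel's outer face lies 98.5 towards -x, 14 to 72 above the table, 254 wide. What is still under the box's top lies at x > (drawer opening - 83) here.
- box_drawer0_handle (a point): Outer end of the knob in the middle of the drawer's front, 35 out from the front panel's face; the knob is under 35 across.
- vase: Clear glass vase with dried stems, diameter 68, glass 125 high, stems to 220. Bystander. Origin: centre of its underside.
- clock: White round alarm clock on a wooden foot, 95 high. Bystander. Origin: centre of its underside.
- books: Two stacked books with a shell dish on top, 134 x 202, 57 high. Bystander. Origin: centre of its underside.

How it is judged:
At the end, for the whole second after the job is handed in: Each tool present hangs at rest by its eye on its peg (own colour, or plain if an ornament hangs there): eye within 14 mm of the peg's axis and 32 mm of its middle, upright within 0.45 rad. Tin and ring box, if present, lie in the drawer, shut to within 6 mm. Bystanders left alone (((x of comb_eye in the frame of peg_red_mid between -0.014 and 0.014 m and y of comb_eye in the frame of peg_red_mid between -0.014 and 0.014 m and z of comb_eye in the frame of peg_red_mid between -0.032 and 0.032 m and not (distance between bird_eye and peg_red_mid below 0.045 m) and not (distance between moon_eye and peg_red_mid below 0.045 m)) or (x of comb_eye in the frame of peg_plain_mid between -0.014 and 0.014 m and y of comb_eye in the frame of peg_plain_mid between -0.014 and 0.014 m and z of comb_eye in the frame of peg_plain_mid between -0.032 and 0.032 m and distance between any of bird_eye, moon_eye and peg_red_mid below 0.045 m)) and angle between each of comb, brush, mirror, shoehorn's own x axis and vertical below 0.45 rad and linear speed of each of comb, brush, mirror, shoehorn, tin, ringbox below 0.05 m/s and ((x of brush_eye in the frame of peg_green_mid between -0.014 and 0.014 m and y of brush_eye in the frame of peg_green_mid between -0.014 and 0.014 m and z of brush_eye in the frame of peg_green_mid between -0.032 and 0.032 m and not (distance between bird_eye and peg_green_mid below 0.045 m) and not (distance between moon_eye and peg_green_mid below 0.045 m)) or (x of brush_eye in the frame of peg_plain_mid between -0.014 and 0.014 m and y of brush_eye in the frame of peg_plain_mid between -0.014 and 0.014 m and z of brush_eye in the frame of peg_plain_mid between -0.032 and 0.032 m and distance between any of bird_eye, moon_eye and peg_green_mid below 0.045 m)) and ((x of mirror_eye in the frame of peg_blue_mid between -0.014 and 0.014 m and y of mirror_eye in the frame of peg_blue_mid between -0.014 and 0.014 m and z of mirror_eye in the frame of peg_blue_mid between -0.032 and 0.032 m and not (distance between bird_eye and peg_blue_mid below 0.045 m) and not (distance between moon_eye and peg_blue_mid below 0.045 m)) or (x of mirror_eye in the frame of peg_plain_mid between -0.014 and 0.014 m and y of mirror_eye in the frame of peg_plain_mid between -0.014 and 0.014 m and z of mirror_eye in the frame of peg_plain_mid between -0.032 and 0.032 m and distance between any of bird_eye, moon_eye and peg_blue_mid below 0.045 m)) and ((x of shoehorn_eye in the frame of peg_yellow_mid between -0.014 and 0.014 m and y of shoehorn_eye in the frame of peg_yellow_mid between -0.014 and 0.014 m and z of shoehorn_eye in the frame of peg_yellow_mid between -0.032 and 0.032 m and not (distance between bird_eye and peg_yellow_mid below 0.045 m) and not (distance between moon_eye and peg_yellow_mid below 0.045 m)) or (x of shoehorn_eye in the frame of peg_plain_mid between -0.014 and 0.014 m and y of shoehorn_eye in the frame of peg_plain_mid between -0.014 and 0.014 m and z of shoehorn_eye in the frame of peg_plain_mid between -0.032 and 0.032 m and distance between any of bird_eye, moon_eye and peg_yellow_mid below 0.045 m)) and x of tin in the frame of drawer_floor between -0.08 and 0.08 m and y of tin in the frame of drawer_floor between -0.108 and 0.108 m and z of tin in the frame of drawer_floor between -0.01 and 0.035 m and x of ringbox in the frame of drawer_floor between -0.08 and 0.08 m and y of ringbox in the frame of drawer_floor between -0.108 and 0.108 m and z of ringbox in the frame of drawer_floor between -0.01 and 0.035 m and value of joint box_drawer0 below 0.006 m); the robot touches nothing.
It fails at once if the hanging bird is taken off or pushed more than 40 mm (distance of bird_eye from where it was at the start of the episode above 0.04 m).
It fails at once if the hanging moon is taken off or pushed more than 40 mm (distance of moon_eye from where it was at the start of the episode above 0.04 m).
It fails at once if the vase is moved more than 30 mm or knocked over (distance of vase from where it was at the start of the episode above 0.03 m or angle between vase's own z axis and vertical above 0.3 rad).
It fails at once if the clock is moved more than 30 mm or knocked over (distance of clock from where it was at the start of the episode above 0.03 m or angle between clock's own z axis and vertical above 0.3 rad).
It fails at once if the books is moved more than 30 mm or knocked over (distance of books from where it was at the start of the episode above 0.03 m or angle between books's own z axis and vertical above 0.3 rad).
Of bird, moon only 1 to 1 are there at a start; the rules pass over those that are not, and their reading is None.
Of comb, brush, mirror, shoehorn only 3 to 4 are there at a start; the rules pass over those that are not, and their reading is None.
Of tin, ringbox only 1 to 2 are there at a start; the rules pass over those that are not, and their reading is None.
At some moment in a run one of comb, brush, mirror, shoehorn, tin, ringbox may be knocked a few centimetres aside while the robot is not near it.
It also fails if it takes over 210 s, if anything falls off the work surface, if the arm or the gripper's body presses on something with over 40 N, if the wrist force passes 120 N, or if a joint passes its speed limit or range.

## Working session

There is one attempt and no reset: what is moved stays moved. The work goes in short steps, Python scripts to look and compute and a tool call to move; the robot and the scene stay as the last step left them, time stands still between calls to the robot, and variables do not carry over. Pictures are saved under pics/ and viewed, and the job is handed in when it is done.

Besides the shell and the picture viewer there is one more tool, called after "Emit:" as name(argument=value, ...), one argument or row to a line, values as JSON. send_rows: Moves the arm, as the interface text tells. Its arguments: {"type":"object","properties":{"motion":{"type":"array"},"newtons":{"type":"number"}},"required":["motion"]}

```bash
ls; mkdir -p pics
python3 - <<'E'
from plant import ctrl,cams
import cv2
print(ctrl.state())
for n in ['scene','top','wrist']:
    im=cams.get_image(n); cv2.imwrite(f'pics/{n}0.png',im)
    m=cams.camera_model(n); print(n,m)
E
```

```text
pics
{'clock': 0.0, 'joint_pos': array([ 1.11831187e+00,  9.18670169e-02,  1.23184351e+00,  5.11425346e-06,
        1.81979747e+00, -5.66503282e-02]), 'dq': array([-0.00164455,  0.0001768 , -0.0007448 ,  0.00030488, -0.00034155,
       -0.00265543]), 'joint_torque': array([-1.49434968e-04, -4.46437240e+01, -4.06458557e+01,  6.97525498e-02,
        2.89702357e-02, -1.19005658e-04]), 'tcp_pos': array([0.23120872, 0.55338894, 0.23852589]), 'orientation': array([-1.37184144, -0.91163723,  0.9143622 ]), 'ft_force': array([-0.42430238,  0.8304823 ,  0.35387775]), 'torque': array([ 0.0938594 , -0.0120928 ,  0.01932985]), 'finger_gap': 0.08757126818531127}
scene {'fx': 380.70358507047337, 'fy': 380.70358507047337, 'cx': 257.8401991036703, 'cy': 189.47348785052495, 'R': array([[ 7.01388615e-01,  7.12778774e-01,  6.55860526e-04],
       [ 5.42586128e-01, -5.33318482e-01, -6.48977420e-01],
       [-4.62227547e-01,  4.55541234e-01, -7.60807386e-01]]), 't': array([-0.46164846, -0.18731951,  1.4571082 ])}
top {'fx': 347.1165171829147, 'fy': 347.1165171829147, 'cx': 250.85737866015387, 'cy': 190.8300626679572, 'R': array([[-0.02842916, -0.99957234, -0.00684911],
       [-0.99644781,  0.02888233, -0.07910487],
       [ 0.07926886,  0.00457589, -0.99684277]]), 't': array([0.11169817, 0.61457034, 1.40750807])}
wrist {'fx': 300.5731086668125, 'fy': 300.5731086668125, 'cx': 253.32045670975643, 'cy': 193.88870078684687, 'R': array([[ 0.38550301,  0.92270476, -0.00183257],
       [ 0.88821885, -0.37055553,  0.27158034],
       [ 0.2499094 , -0.10632276, -0.96241403]]), 't': array([-0.60007436, -0.03349862,  0.39097676])}
```

View pics/scene0.png

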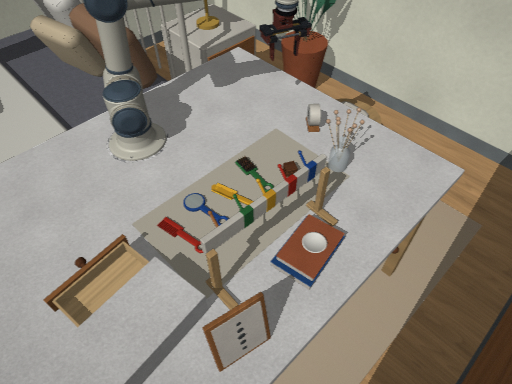

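View pics/top0.png

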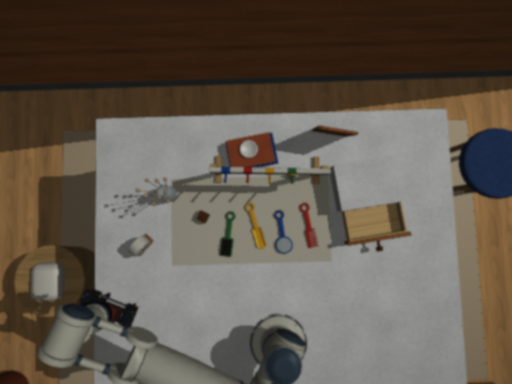

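View pics/wrist0.png

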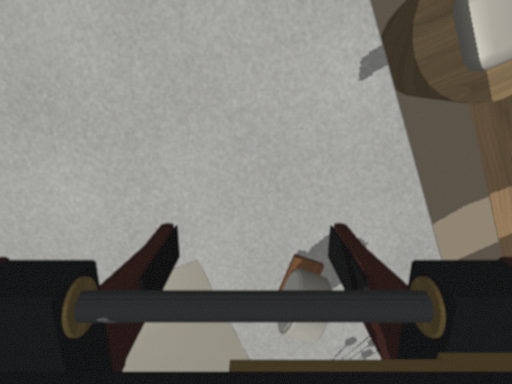

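Run:
```python
import cv2
a=cv2.imread('pics/scene0.png')[120:320,30:370]; cv2.imwrite('pics/s0z.png',cv2.resize(a,(800,470),interpolation=cv2.INTER_CUBIC))
a=cv2.imread('pics/top0.png')[120:270,165:425]; cv2.imwrite('pics/t0z.png',cv2.resize(a,(800,461),interpolation=cv2.INTER_CUBIC))
```

```text
(no output)
```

View pics/s0z.png

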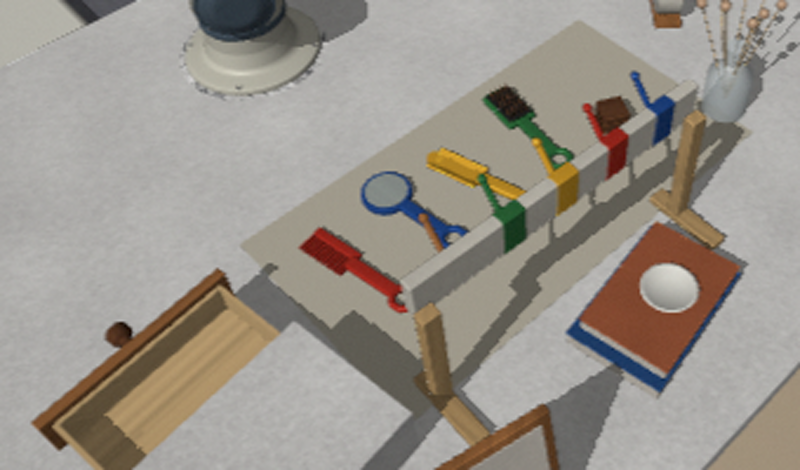

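View pics/t0z.png

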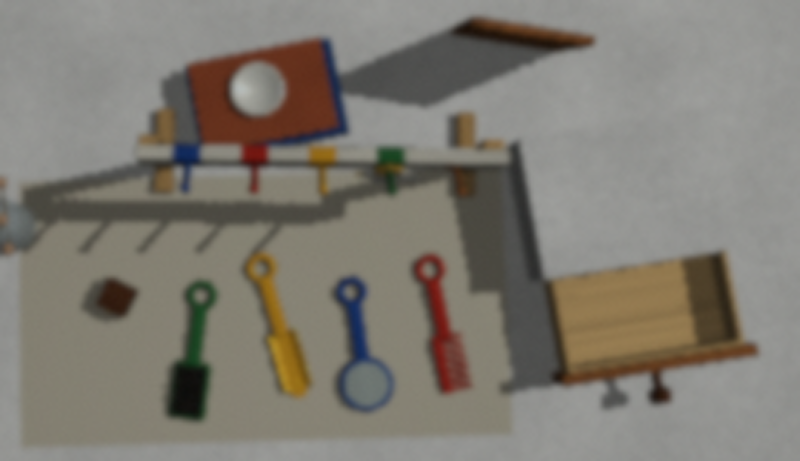

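```bash
cat > h.py <<'E'
import numpy as np, cv2
from plant import ctrl,cams
def cam(n):
    m=cams.camera_model(n); return m
def ray(m,u,v):
    d=np.array([(u-m['cx'])/m['fx'],(v-m['cy'])/m['fy'],1.0]); R=np.array(m['R']);t=np.array(m['t'])
    return -R.T@t, R.T@d
def onplane(m,u,v,z):
    c,d=ray(m,u,v); return c+d*(z-c[2])/d[2]
def proj(m,X):
    p=np.array(m['R'])@np.array(X)+np.array(m['t']); return np.array([m['fx']*p[0]/p[2]+m['cx'],m['fy']*p[1]/p[2]+m['cy']])
def tri(obs):
    A=np.zeros((3,3));b=np.zeros(3)
    for m,u,v in obs:
        c,d=ray(m,u,v);d/=np.linalg.norm(d);P=np.eye(3)-np.outer(d,d);A+=P;b+=P@c
    X=np.linalg.solve(A,b); return X,[proj(m,X)-np.array([u,v]) for m,u,v in obs]
HR={'red':[(0,10),(170,180)],'yellow':[(18,32)],'green':[(45,85)],'blue':[(105,125)]}
def mask(im,c,s=110,v=50):
    h=cv2.cvtColor(im,cv2.COLOR_BGR2HSV);o=np.zeros(im.shape[:2],np.uint8)
    for a,b in HR[c]: o|=cv2.inRange(h,(a,s,v),(b,255,255))
    return o
def blobs(mk,amin=15):
    n,l,s,c=cv2.connectedComponentsWithStats(mk)
    return [(i,s[i],c[i],np.argwhere(l==i)[:,::-1]) for i in range(1,n) if s[i][4]>=amin]
def snap(n,f):
    m=cam(n); im=cams.get_image(n); cv2.imwrite('pics/'+f+'.png',im); return m,im
E
python3 - <<'E'
from h import *
m=cam('top');im=cv2.imread('pics/top0.png');ms=cam('scene');js=cv2.imread('pics/scene0.png')
for nm,mm,ii in (('top',m,im),('scene',ms,js)):
  for c in HR:
    for i,s,ce,p in blobs(mask(ii,c,90,40),8):
        print(nm,c,s[4],ce.round(1),s[:4], onplane(mm,*ce,0.006).round(3))
for r in [(165+190*.325,120+0)]: pass
E
```

```text
top red 1086 [250.5 152.7] [226 133  49  50] [0.78  0.091 0.006]
top red 344 [308.4 226.7] [300 203  18  45] [ 0.463 -0.14   0.006]
top red 11 [201.6 217.5] [199 216   7   4] [0.514 0.302 0.006]
top red 40 [113.7 311.4] [112 307   5  12] [0.142 0.667 0.006]
top red 196 [ 14.9 379.4] [  0 372  28  12] [-0.114  1.065  0.006]
top yellow 48 [217.2 162. ] [212 156  10  11] [0.745 0.232 0.006]
top yellow 34 [316.1 162.4] [314 157   5  11] [ 0.731 -0.183  0.006]
top yellow 78 [269.2 172.8] [265 167   9  17] [0.693 0.015 0.006]
top yellow 9 [324.3 166.7] [322 166   6   2] [ 0.712 -0.217  0.006]
top yellow 26 [291.1 174.6] [287 173   9   4] [ 0.682 -0.076  0.006]
top yellow 35 [217.7 177.9] [215 174   6   8] [0.677 0.231 0.006]
top yellow 18 [461.5 190.2] [457 189  11   4] [ 0.596 -0.783  0.006]
top yellow 399 [255.6 227.2] [245 202  21  48] [0.467 0.079 0.006]
top yellow 1688 [373.6 221.4] [343 203  63  38] [ 0.477 -0.411  0.006]
top yellow 1737 [ 49.3 277.9] [ 14 246  72  71] [0.284 0.933 0.006]
top green 27 [291.9 170.6] [289 169   7   4] [ 0.699 -0.08   0.006]
top green 79 [228.3 229.3] [
[... 1324 characters left out ...]
 0.006]
scene yellow 41 [415.  229.2] [410 221  12  16] [0.962 0.388 0.006]
scene yellow 240 [396.2 256.7] [382 235  31  41] [0.974 0.261 0.006]
scene yellow 2938 [ 99.7 283.1] [ 53 242  95  84] [ 0.438 -0.404  0.006]
scene yellow 393 [217.8 279.5] [206 249  31  60] [ 0.661 -0.161  0.006]
scene green 143 [324.    4.3] [315   0  20  13] [-0.233  1.415  0.006]
scene green 152 [254.9 175.2] [236 162  37  27] [0.449 0.192 0.006]
scene green 209 [245.6 212.1] [234 194  19  33] [0.543 0.058 0.006]
scene blue 165 [309.1 166.8] [298 151  19  30] [0.555 0.358 0.006]
scene blue 228 [205.3 209.9] [184 193  45  32] [ 0.445 -0.029  0.006]
scene blue 324 [299.8 268.9] [271 236  74  51] [0.801 0.028 0.006]
```

Emit:
send_rows(
  motion=[
    [[0.4,-1,0.5,0.6,0],[0.4,-1,0.5,0.6,0],[0.4,-1,0.5,0.6,0],[0.4,-1,0.5,0.6,0],[0.4,-1,0.5,0.44,0]],
  ],
  newtons=40,
)

```text
clock: 0.65
tcp_pos: [0.2815, 0.4275, 0.3023]
orientation: [-1.207, -1.212, 1.213]
ft_force: [0.5, 0.6, 0.2]
finger_gap: 0.0878
```

Emit:
send_rows(
  motion=[
    [[0.4,-1,0,0,0],[0.4,-1,0,0,0],[0.4,-1,0,0,0],[0.4,-1,0,0,0],[0.4,-1,0,0,0]],
  ],
)

```text
clock: 1.15
tcp_pos: [0.3315, 0.3026, 0.3019]
orientation: [-1.209, -1.21, 1.21]
ft_force: [0.8, -0.7, 0.0]
finger_gap: 0.0877
```

Emit:
send_rows(
  motion=[
    [[0.4,-1,0,0,0],[0.4,-1,0,0,0],[0.4,-1,0,0,0],[0,0,0,0,0],[0,0,0,0,0]],
  ],
)

```text
clock: 1.65
tcp_pos: [0.3613, 0.2286, 0.302]
orientation: [-1.209, -1.209, 1.209]
ft_force: [0.5, -0.7, -1.3]
finger_gap: 0.0877
```

Run:
```python
from h import *
m,im=snap('wrist','w1'); cv2.imwrite('pics/w1z.png',cv2.resize(im,(800,600)))
print(ctrl.state()['tcp_pos'],ctrl.state()['orientation'],m['R'],-m['R'].T@m['t'])
```

```text
[0.36116788 0.22903709 0.30203682] [-1.20842976 -1.20960557  1.20946718] [[ 5.93091980e-04  9.99999807e-01 -1.83434730e-04]
 [ 9.62511852e-01 -5.21103484e-04  2.71239127e-01]
 [ 2.71238979e-01 -3.37427852e-04 -9.62511975e-01]] [0.28768079 0.22919121 0.4475478 ]
```

View pics/w1z.png

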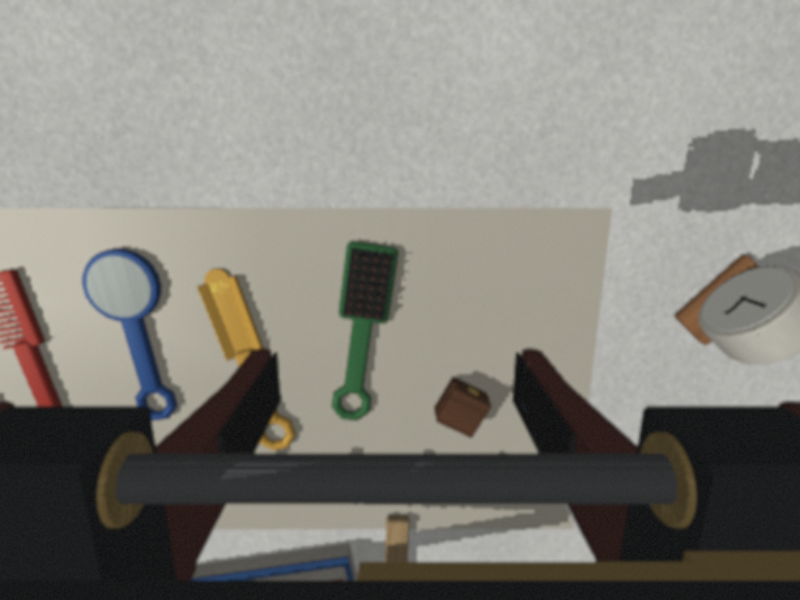

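```bash
cat >> h.py <<'E'
def tools(m,im,cols=HR,s=110,v=50,z=0.006):
    out={}
    for c in cols:
        mk=mask(im,c,s,v); mk=cv2.morphologyEx(mk,cv2.MORPH_CLOSE,np.ones((2,2),np.uint8))
        cs,h=cv2.findContours(mk,cv2.RETR_CCOMP,cv2.CHAIN_APPROX_NONE)
        for k in range(len(cs)):
            if h[0][k][3]<0 or cv2.contourArea(cs[k])<12: continue
            M=cv2.moments(cs[k]); e=onplane(m,M['m10']/M['m00'],M['m01']/M['m00'],z)
            P=np.array([onplane(m,u,v,z) for u,v in cs[h[0][k][3]][:,0]])
            holes=np.array([onplane(m,u,v,z) for u,v in cs[k][:,0]])
            r=np.linalg.norm((P-e)[:,:2],axis=1)
            hd=P[(r>25e-3)&(r<72e-3)]   # handle outline
            if len(hd)<10: print(c,'hole but no handle',e.round(4),cv2.contourArea(cs[k]));continue
            d=hd.mean(0)-e; d/=np.linalg.norm(d)
            # symmetric centre line: average of two sides
            n=np.array([-d[1],d[0],0]); s1=(hd-e)@n; t1=(hd-e)@d
            a=np.polyfit(t1[s1>0],s1[s1>0],1);b=np.polyfit(t1[s1<0],s1[s1<0],1)
            mid=lambda t:e+d*t+n*(np.polyval(a,t)+np.polyval(b,t))/2
            ax=mid(.03)-mid(.07); ax/=np.linalg.norm(ax)
            o=mid(.07)
            out[c]=(e,o,np.degrees(np.arctan2(ax[1],ax[0])))
            print(c,'eye',e.round(4),'orig',o.round(4),'ang',round(out[c][2],1),'wid',round(np.polyval(a,.05)-np.polyval(b,.05),4),'hole diam px-area',round(2e3*np.sqrt(cv2.contourArea(holes[:,:2].astype(np.float32))/np.pi),1),'rmax',r.max().round(3))
    return out
E
python3 - <<'E'
from h import *
m=cam('wrist');im=cv2.imread('pics/w1.png')
tools(m,im)
mt=cam('top');it=cv2.imread('pics/top0.png'); tools(mt,it,s=80,v=30)
E
```

```text
green eye [0.5202 0.1846 0.006 ] orig [0.4509 0.1946 0.006 ] ang -8.1 wid 0.0133 hole diam px-area 28.2 rmax 0.092
red eye [ 0.5393 -0.1304  0.006 ] orig [ 0.4705 -0.1429  0.006 ] ang 11.1 wid 0.0203 hole diam px-area 20.2 rmax 0.166
red eye [0.7934 0.0964 0.006 ] orig [0.8703 0.0333 0.006 ] ang 112.2 wid 0.0465 hole diam px-area 81.7 rmax 0.141
yellow eye [0.152  0.9562 0.006 ] orig [0.1196 0.894  0.006 ] ang 47.3 wid 0.0214 hole diam px-area 16.1 rmax 0.308
yellow eye [0.157  0.9426 0.006 ] orig [0.0934 0.9106 0.006 ] ang 18.6 wid -0.0045 hole diam px-area 16.5 rmax 0.295
yellow eye [0.1687 0.9305 0.006 ] orig [0.1012 0.9069 0.006 ] ang 29.5 wid 0.0042 hole diam px-area 16.5 rmax 0.279
yellow hole but no handle [0.2853 0.8321 0.006 ] 12.5
yellow eye [0.301  0.7635 0.006 ] orig [0.2236 0.7564 0.006 ] ang -5.0 wid 0.013 hole diam px-area 16.6 rmax 0.313
yellow eye [0.3327 0.7754 0.006 ] orig [0.3891 0.7332 0.006 ] ang 113.4 wid 0.0096 hole diam px-area 18.2 rmax 0.308
yellow hole but no handle [0.2661 0.9377 0.006 ] 1289.5
yellow eye [0.3711 0.7807 0.006 ] orig [0.4222 0.7326 0.006 ] ang 132.4 wid -0.0208 hole diam px-area 21.3 rmax 0.322
yellow eye [0.3903 0.8223 0.006 ] orig [0.4495 0.7815 0.006 ] ang 143.5 wid 0.0227 hole diam px-area 16.8 rmax 0.304
green eye [0.5135 0.1797 0.006 ] orig [0.4444 0.1907 0.006 ] ang -9.8 wid 0.0118 hole diam px-area 28.5 rmax 0.161
blue eye [ 0.5128 -0.0228  0.006 ] orig [ 0.4434 -0.0321  0.006 ] ang 8.4 wid 0.0137 hole diam px-area 25.2 rmax 0.105
```

Emit:
send_rows(
  motion=[
    [[0,-1,0.4,0,0],[0,-1,0.4,0,0],[0,-1,0.4,0,0],[0,-1,0.4,0,0],[0,-1,0,0,0]],
  ],
)

```text
clock: 2.2
tcp_pos: [0.3613, 0.1039, 0.3435]
orientation: [-1.209, -1.213, 1.21]
ft_force: [-0.8, 0.2, 0.0]
finger_gap: 0.0876
```

Emit:
send_rows(
  motion=[
    [[0,-1,0,0,0],[0,-1,0,0,0],[0,-1,0,0,0],[0,-1,0,0,0],[0,0,0,0,0]],
  ],
)

```text
clock: 2.7
tcp_pos: [0.3615, 0.0028, 0.342]
orientation: [-1.21, -1.208, 1.209]
ft_force: [-0.3, -0.2, 0.5]
finger_gap: 0.0879
```

Run:
```python
from h import *
m,im=snap('wrist','w2'); cv2.imwrite('pics/w2z.png',cv2.resize(im,(800,600)))
print(ctrl.state()['tcp_pos']);tools(m,im)
```

```text
[0.36148589 0.00379852 0.3420376 ]
red eye [ 0.4348 -0.145   0.006 ] orig [ 0.3666 -0.1262  0.006 ] ang -13.7 wid 0.0202 hole diam px-area 7.7 rmax 0.054
yellow eye [0.5552 0.103  0.006 ] orig [0.4878 0.0843 0.006 ] ang 15.5 wid 0.0173 hole diam px-area 23.5 rmax 0.182
blue eye [ 0.5195 -0.018   0.006 ] orig [ 0.4501 -0.0271  0.006 ] ang 7.4 wid 0.0153 hole diam px-area 25.7 rmax 0.159
```

View pics/w2z.png

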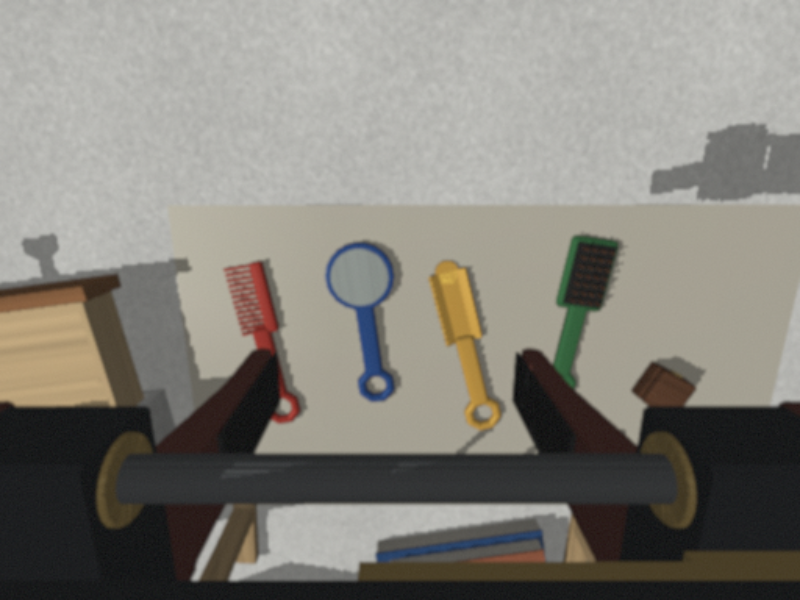

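Emit:
send_rows(
  motion=[
    [[1,0,0,0,0],[1,0,0,0,0],[1,0,0,0,0],[1,0,0,0,0],[1,0,0,0,0]],
  ],
)

```text
clock: 3.25
tcp_pos: [0.4875, 0.0059, 0.3419]
orientation: [-1.207, -1.212, 1.211]
ft_force: [-1.0, 0.1, 0.8]
finger_gap: 0.0877
```

Emit:
send_rows(
  motion=[
    [[1,0,0,0,0],[1,0,0,0,0],[1,0,0,0,0],[1,0,0,0,0],[1,0,0,0,0]],
  ],
)

```text
clock: 3.75
tcp_pos: [0.6125, 0.0065, 0.3416]
orientation: [-1.207, -1.212, 1.211]
ft_force: [-0.5, 0.1, -0.1]
finger_gap: 0.0877
```

Emit:
send_rows(
  motion=[
    [[1,0,0,0,0],[1,0,0,0,0],[0,0,0,0,0],[0,0,0,0,0]],
  ],
)

```text
clock: 4.15
tcp_pos: [0.6614, 0.0057, 0.3408]
orientation: [-1.206, -1.21, 1.212]
ft_force: [-1.2, -0.1, -0.7]
finger_gap: 0.0879
```

Run:
```python
from h import *
m,im=snap('wrist','w3'); cv2.imwrite('pics/w3z.png',cv2.resize(im,(800,600)))
print(ctrl.state()['tcp_pos'])
```

```text
[0.66094919 0.00527093 0.34202408]
```

View pics/w3z.png

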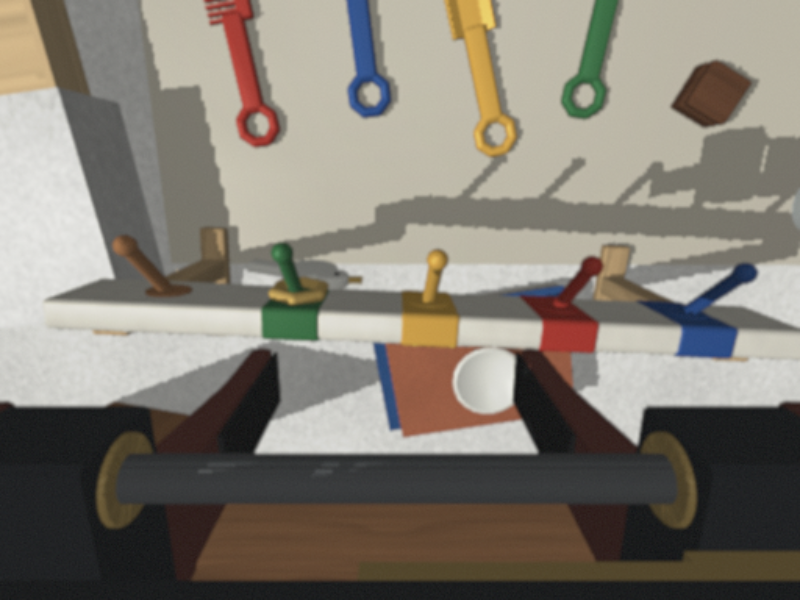

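```bash
cat >> h.py <<'E'
def tips(m,im,guess,z=0.2515,show=True):
    # guess: px in 512 image; segment locally by saturation; tip ball = topmost part; circle fit
    res={}
    for c,(u,v) in guess.items():
        x0,y0=int(u)-14,int(v)-14; g=im[y0:y0+28,x0:x0+28]
        h=cv2.cvtColor(g,cv2.COLOR_BGR2HSV)
        mk=((h[...,1]>95)).astype(np.uint8)
        mk=cv2.morphologyEx(mk,cv2.MORPH_OPEN,np.ones((3,3),np.uint8))
        dt=cv2.distanceTransform(cv2.copyMakeBorder(cv2.resize(mk*255,None,fx=4,fy=4,interpolation=cv2.INTER_CUBIC),1,1,1,1,cv2.BORDER_CONSTANT)//128,cv2.DIST_L2,5)
        _,mx,_,pos=cv2.minMaxLoc(dt)
        px=(x0+(pos[0]-1+.5)/4-.5,y0+(pos[1]-1+.5)/4-.5)
        res[c]=(px,onplane(m,*px,z)); print(c,np.round(px,1),'r px',round(mx/4,1),res[c][1].round(4))
    return res
E
python3 - <<'E'
from h import *
m=cam('wrist');im=cv2.imread('pics/w3.png')
g={'plain':(80,156),'green':(180.5,161),'yellow':(280,165),'red':(379,170),'blue':(477,174)}
r=tips(m,im,g)
P=[r[k][1] for k in g]
print([np.linalg.norm(P[i+1]-P[i]).round(4) for i in range(4)],np.degrees(np.arctan2(P[4][0]-P[0][0],P[4][1]-P[0][1])))
E
```

```text
plain [ 78.9 156.9] r px 6.0 [ 0.6238 -0.1319  0.2515]
green [181.1 164.4] r px 4.3 [ 0.6296 -0.0516  0.2515]
yellow [279.4 165.9] r px 5.8 [0.6306 0.0264 0.2515]
red [378.4 170.1] r px 5.6 [0.6338 0.1055 0.2515]
blue [475.6 174.4] r px 5.2 [0.6371 0.1838 0.2515]
[np.float64(0.0805), np.float64(0.078), np.float64(0.0792), np.float64(0.0784)] 2.412481653587388
```

Emit:
send_rows(
  motion=[
    [[-1,0,0,0,0],[-1,0,0,0,0],[-1,0,0,0,0],[-0.2,0,0,0,0],[0,0,0,0,0]],
  ],
)

```text
clock: 4.7
tcp_pos: [0.5803, 0.0041, 0.3441]
orientation: [-1.211, -1.213, 1.208]
ft_force: [0.3, 0.6, -0.3]
finger_gap: 0.0877
```

Run:
```python
from h import *
m,im=snap('wrist','w4'); cv2.imwrite('pics/w4z.png',cv2.resize(im,(800,600)))
print(ctrl.state()['tcp_pos']); np.savez('pics/w4m.npz',R=m['R'],t=m['t'])
for x in [(.6306,.0264,.2515),(.6238,-.132,.2515),(.637,.184,.2515)]: print(proj(m,x))
```

```text
[0.58102415 0.0039317  0.34331371]
[278.22411244 256.01620768]
[ 96.05634458 248.69607033]
[457.06466022 262.82650557]
```

View pics/w4z.png

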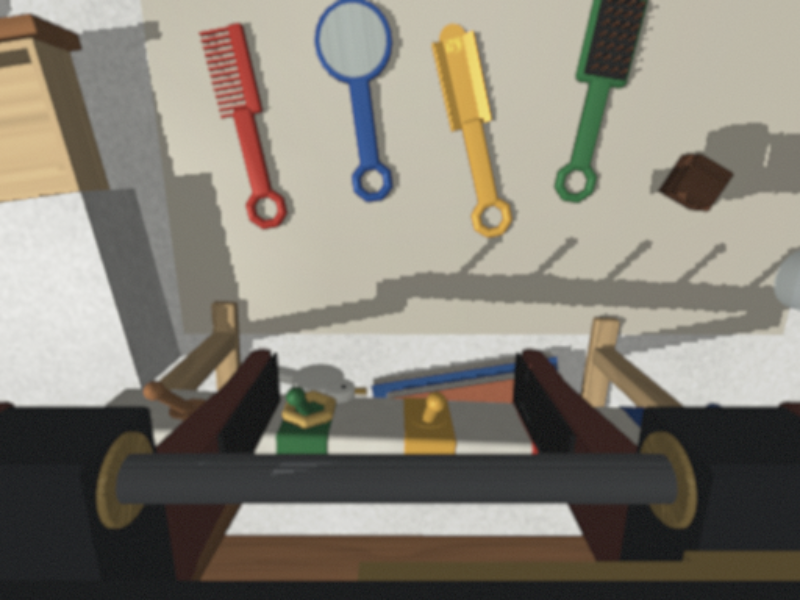

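Run:
```python
from h import *
m=cam('wrist');im=cv2.imread('pics/w4.png')
r4=tips(m,im,{'plain':(97,249),'green':(188,256),'yellow':(278.5,256)})
tools(m,im)
cv2.imwrite('pics/c.png',cv2.resize(im[235:275,80:300],(800,146),interpolation=cv2.INTER_NEAREST))
# brown box
h=cv2.cvtColor(im,cv2.COLOR_BGR2HSV)
g=im[90:145,405:480]; gray=g.max(2); mk=((h[90:145,405:480,1]>90)&(gray<110)).astype(np.uint8)
b=max(blobs(mk),key=lambda x:x[1][4]); cs,_=cv2.findContours((cv2.connectedComponents(mk)[1]==b[0]).astype(np.uint8),0,1)
print(cs[0][:,0].min(0)+[405,90],cs[0][:,0].max(0)+[405,90])
cv2.imwrite('pics/rb.png',cv2.resize(g,(750,550),interpolation=cv2.INTER_CUBIC))
```

```text
plain [ 98.4 249.9] r px 5.5 [ 0.6251 -0.1298  0.2515]
green [188.9 254.4] r px 4.8 [ 0.6293 -0.0516  0.2515]
yellow [275.9 259.9] r px 9.5 [0.6345 0.0242 0.2515]
red eye [0.8047 0.2419 0.006 ] orig [0.7459 0.203  0.006 ] ang 28.3 wid 0.006 hole diam px-area 10.9 rmax 0.063
red eye [0.7915 0.242  0.006 ] orig [0.8597 0.2252 0.006 ] ang 158.3 wid 0.0033 hole diam px-area 9.1 rmax 0.053
red eye [0.7932 0.2332 0.006 ] orig [0.8391 0.2862 0.006 ] ang -131.3 wid 0.016 hole diam px-area 11.8 rmax 0.057
red eye [0.7855 0.226  0.006 ] orig [0.8332 0.2772 0.006 ] ang -132.5 wid 0.0169 hole diam px-area 7.7 rmax 0.067
red eye [0.7735 0.2139 0.006 ] orig [0.8237 0.2627 0.006 ] ang -136.5 wid 0.0185 hole diam px-area 7.7 rmax 0.083
red eye [ 0.8135 -0.2302  0.006 ] orig [ 0.7529 -0.1938  0.006 ] ang -34.5 wid 0.0172 hole diam px-area 11.2 rmax 0.144
red eye [ 0.7784 -0.191   0.006 ] orig [ 0.807 -0.262  0.006] ang 113.8 wid 0.0188 hole diam px-area 8.4 rmax 0.092
red eye [ 0.774  -0.1959  0.006 ] orig [ 0.8133 -0.2553  0.006 ] ang 124.3 wid 0.0164 hole diam px-area 8.2 rmax 0.091
red eye [ 0.777
[... 534 characters left out ...]
.006 ] orig [ 0.4774 -0.1379  0.006 ] ang 10.0 wid 0.0175 hole diam px-area 24.0 rmax 0.167
red eye [ 0.388  -0.1557  0.006 ] orig [ 0.4573 -0.146   0.006 ] ang -173.1 wid 0.0181 hole diam px-area 8.7 rmax 0.18
yellow eye [0.5546 0.1026 0.006 ] orig [0.4871 0.0839 0.006 ] ang 15.3 wid 0.0179 hole diam px-area 23.4 rmax 0.18
green eye [0.5197 0.1841 0.006 ] orig [0.4505 0.1943 0.006 ] ang -8.2 wid 0.0148 hole diam px-area 27.5 rmax 0.16
blue eye [ 0.5193 -0.0183  0.006 ] orig [ 0.4499 -0.0274  0.006 ] ang 7.4 wid 0.0156 hole diam px-area 25.6 rmax 0.162
blue eye [ 0.3931 -0.0346  0.006 ] orig [ 0.4624 -0.0249  0.006 ] ang -172.1 wid 0.0294 hole diam px-area 64.3 rmax 0.146
[423  99] [467 133]
```

View pics/c.png

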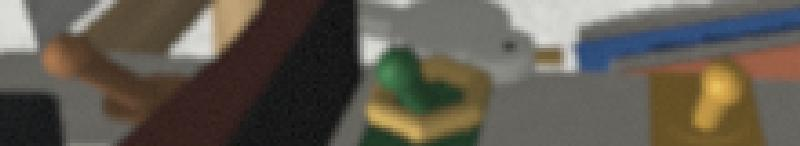

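View pics/rb.png

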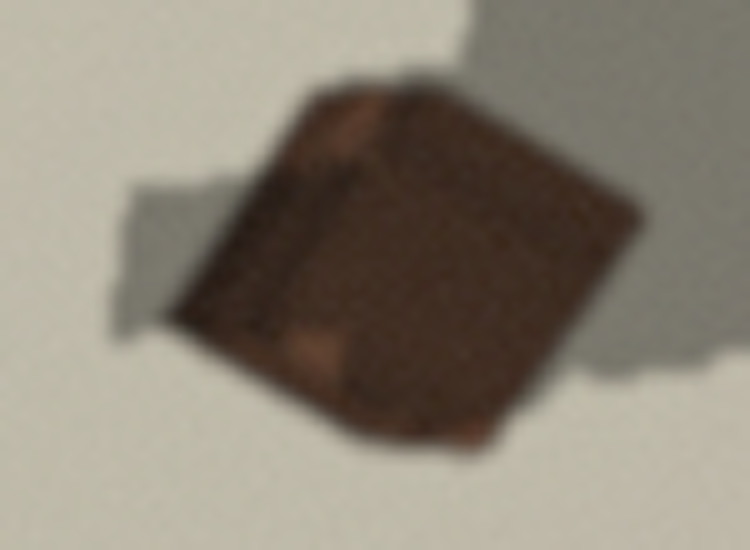

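Run:
```python
from h import *
im=cv2.imread('pics/w3.png')
cv2.imwrite('pics/c3.png',cv2.resize(im[145:185,65:285],(800,146),interpolation=cv2.INTER_CUBIC))
cv2.imwrite('pics/c3b.png',cv2.resize(im[145:195,265:485],(800,182),interpolation=cv2.INTER_CUBIC))
```

```text
(no output)
```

View pics/c3.png

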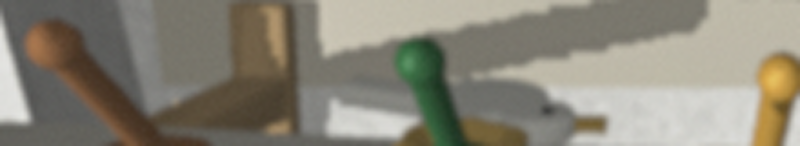

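View pics/c3b.png

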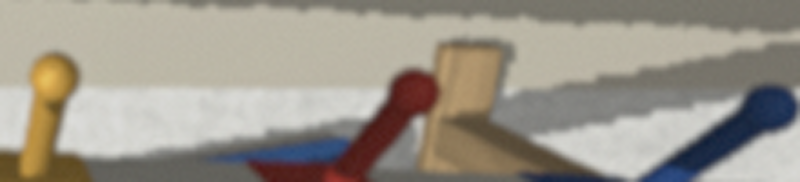

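```bash
cat > pk.py <<'E'
from h import *
m4=cam('wrist')
# w3 model: same R approx, translate: cam centre shift
import copy
C4=-m4['R'].T@m4['t']
m3=copy.deepcopy(m4); C3=C4+np.array([0.66095-0.58102,0.00527-0.00393,0.34202-0.34331]); m3['t']=-m3['R']@C3
o3={'plain':(79.4,157.2),'green':(180,161.8),'yellow':(279.5,166),'red':(378.4,170.1),'blue':(476.8,174.5)}
o4={'plain':(96.8,249.1),'green':(189.3,254.1),'yellow':(277.8,257.3)}
for c in o3:
    if c in o4: print(c,[x.round(4) if hasattr(x,'round') else np.round(x,2).tolist() for x in tri([(m3,*o3[c]),(m4,*o4[c])])], end=' ')
    print(c,'z.2525',onplane(m3,*o3[c],.2525).round(4))
E
python3 pk.py
```

```text
plain [array([ 0.624 , -0.1307,  0.2524]), [[0.24, -0.02], [-0.21, 0.05]]] plain z.2525 [ 0.624  -0.1309  0.2525]
green [array([ 0.6269, -0.0507,  0.2557]), [[0.68, -0.05], [-0.61, 0.09]]] green z.2525 [ 0.6275 -0.0521  0.2525]
yellow [array([0.6304, 0.0259, 0.2546]), [[-0.45, -0.0], [0.41, 0.01]]] yellow z.2525 [0.6308 0.0265 0.2525]
red z.2525 [0.634  0.1051 0.2525]
blue z.2525 [0.6375 0.184  0.2525]
```

Emit:
send_rows(
  motion=[
    [[-0.95,0.8,-0.9,0.5,0],[-0.95,0.8,-0.9,0.5,0],[-0.95,0.8,-0.9,0.5,0],[-0.9,0.8,-0.9,0.41,0],[0,0,-1,0,0]],
  ],
)

```text
clock: 5.25
tcp_pos: [0.4867, 0.0858, 0.2271]
orientation: [-1.069, -1.408, 1.405]
ft_force: [-0.1, -0.5, -0.6]
finger_gap: 0.0876
```

Emit:
send_rows(
  motion=[
    [[0,0,-1,0,0],[0,0,-1,0,0],[0,0,-1,0,0],[0,0,-1,0,0],[0,0,0,0,0]],
  ],
)

```text
clock: 5.75
tcp_pos: [0.4861, 0.0836, 0.1228]
orientation: [-1.065, -1.398, 1.407]
ft_force: [-0.1, -0.3, -0.2]
finger_gap: 0.0878
```

Run:
```python
from h import *
m,im=snap('wrist','w5'); cv2.imwrite('pics/w5z.png',cv2.resize(im,(800,600)))
print(ctrl.state()['tcp_pos']); print(proj(m,(.4871,.0839,.012)))
```

```text
[0.4869936  0.0836439  0.12533573]
[252.84826037 197.29449628]
```

View pics/w5z.png

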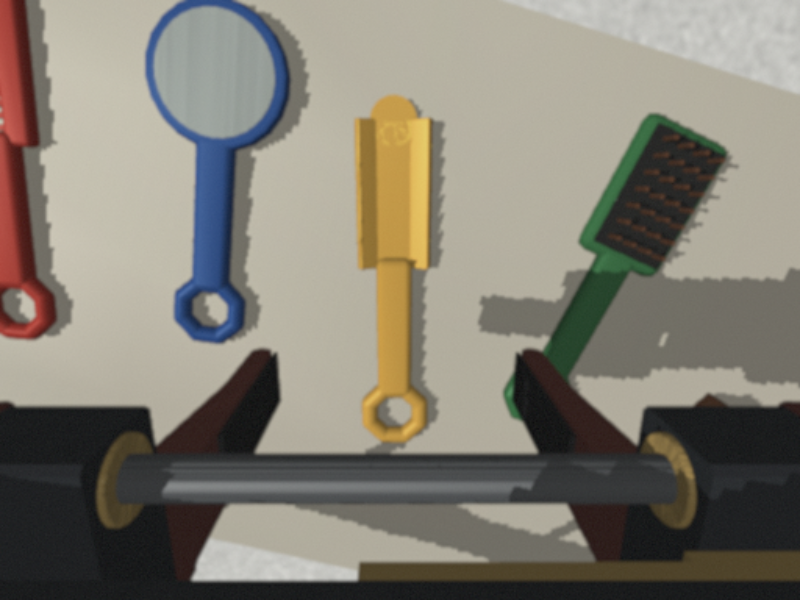

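Run:
```python
from h import *
m=cam('wrist');im=cv2.imread('pics/w5.png'); tools(m,im)
print(onplane(m,394/1.5625,263/1.5625,.012), [onplane(m,394/1.5625,v/1.5625,.006) for v in (389,411,436)], onplane(m,254,168,.006))
```

```text
red hole but no handle [0.5198 0.2005 0.006 ] 16.5
red eye [ 0.6134 -0.0154  0.006 ] orig [0.5485 0.011  0.006 ] ang -23.7 wid 0.0063 hole diam px-area 5.1 rmax 0.082
red eye [ 0.6084 -0.0154  0.006 ] orig [0.5446 0.0134 0.006 ] ang -24.6 wid 0.0062 hole diam px-area 5.1 rmax 0.077
red eye [ 0.6044 -0.0143  0.006 ] orig [0.5411 0.0154 0.006 ] ang -25.5 wid 0.006 hole diam px-area 4.4 rmax 0.073
red eye [ 0.6094 -0.0215  0.006 ] orig [0.5484 0.013  0.006 ] ang -28.1 wid 0.0061 hole diam px-area 8.2 rmax 0.081
red eye [ 0.5806 -0.0062  0.006 ] orig [ 0.6447 -0.0348  0.006 ] ang 153.8 wid 0.0144 hole diam px-area 4.3 rmax 0.051
red eye [5.699e-01 2.000e-04 6.000e-03] orig [ 0.6323 -0.0315  0.006 ] ang 152.6 wid 0.0102 hole diam px-area 4.3 rmax 0.064
red eye [ 0.5481 -0.1283  0.006 ] orig [ 0.4785 -0.1358  0.006 ] ang 6.2 wid 0.0163 hole diam px-area 21.7 rmax 0.163
yellow eye [0.5563 0.1028 0.006 ] orig [0.4888 0.0842 0.006 ] ang 15.3 wid 0.0187 hole diam px-area 22.7 rmax 0.183
green eye [0.4939 0.1911 0.006 ] orig [0.4246 0.201  0.006 ] ang -10.6 wid 0.0209 hole diam px-area 4.0 rmax 0.141
green eye [0.4689 0.1964 0.006 ] orig [0.3993 0.1883 0.006 ] ang 14.3 wid 0.0212 hole diam px-area 4.4 rmax 0.116
green eye [0.4599 0.1943 0.006 ] orig [0.3895 0.1942 0.006 ] ang 1.8 wid 0.0258 hole diam px-area 3.8 rmax 0.107
blue eye [ 0.5206 -0.0197  0.006 ] orig [ 0.4511 -0.0285  0.006 ] ang 7.0 wid 0.0187 hole diam px-area 23.7 rmax 0.163
blue eye [ 0.3934 -0.0382  0.006 ] orig [ 0.4621 -0.0237  0.006 ] ang -167.9 wid 0.0339 hole diam px-area 64.2 rmax 0.148
[0.46378357 0.07664959 0.012     ] [array([0.54094899, 0.09768741, 0.006     ]), array([0.55547197, 0.10165113, 0.006     ]), array([0.57247275, 0.10629111, 0.006     ])] [0.46416284 0.07843565 0.006     ]
```

Emit:
send_rows(
  motion=[
    [[0,0,-1,0,0],[0,0,-1,0,0],[0,0,-1,0,0],[0,0,-0.9,0,0],[0,0,-0.3,0,0]],
  ],
)

```text
clock: 6.3
tcp_pos: [0.4875, 0.0837, 0.0214]
orientation: [-1.069, -1.402, 1.404]
ft_force: [-0.3, -0.0, 0.3]
finger_gap: 0.0876
```

Emit:
send_rows(
  motion=[
    [[0,0,0,0,255],[0,0,0,0,255],[0,0,0,0,255],[0,0,0,0,255],[0,0,0,0,255]],
  ],
)

```text
clock: 6.8
tcp_pos: [0.4881, 0.0837, 0.023]
orientation: [-1.072, -1.405, 1.403]
ft_force: [-0.1, 0.5, -0.2]
finger_gap: 0.0512
```

Emit:
send_rows(
  motion=[
    [[0,0,0,0,255],[0,0,0,0,255],[0,0,0,0,255],[0,0,0,0,255],[0,0,0,0,255]],
  ],
)

```text
clock: 7.3
tcp_pos: [0.4875, 0.0836, 0.0221]
orientation: [-1.071, -1.403, 1.403]
ft_force: [1.1, -0.3, -0.1]
finger_gap: 0.0192
```

Emit:
send_rows(
  motion=[
    [[0,0,1,0,255],[0,0,1,0,255],[0,0,1,0,255],[0,0,1,0,255],[0,0,1,0,255]],
  ],
)

```text
clock: 7.8
tcp_pos: [0.4874, 0.0836, 0.148]
orientation: [-1.07, -1.403, 1.404]
ft_force: [-0.5, 0.5, -1.2]
finger_gap: 0.0197
```

Emit:
send_rows(
  motion=[
    [[0,-0.5,1,-0.5,255],[0,-0.5,1,-0.5,255],[0,-0.5,1,-0.5,255],[0,-0.5,1,-0.5,255],[0,-0.15,1,-0.22,255]],
  ],
)

```text
clock: 8.3
tcp_pos: [0.4874, 0.0289, 0.273]
orientation: [-1.231, -1.175, 1.176]
ft_force: [-0.4, 0.6, -0.5]
finger_gap: 0.0192
```

Emit:
send_rows(
  motion=[
    [[0.8,0,0.38,0,255],[0.8,0,0,0,255],[0,0,0,0,255],[0,0,0,0,255]],
  ],
)

```text
clock: 8.7
tcp_pos: [0.5272, 0.0299, 0.2808]
orientation: [-1.227, -1.176, 1.179]
ft_force: [-0.3, -0.5, -1.2]
finger_gap: 0.0197
```

```bash
cat > look.py <<'E'
import sys
from h import *
f=sys.argv[1]
m,im=snap('scene',f+'s');a=im[int(sys.argv[2]):int(sys.argv[3]),int(sys.argv[4]):int(sys.argv[5])]
k=min(800/a.shape[1],590/a.shape[0]);cv2.imwrite('pics/'+f+'sz.png',cv2.resize(a,None,fx=k,fy=k,interpolation=cv2.INTER_CUBIC))
m,im=snap('wrist',f+'w');cv2.imwrite('pics/'+f+'wz.png',cv2.resize(im,(800,600)))
s=ctrl.state();print(s['tcp_pos'],s['ft_force'],s['finger_gap'])
E
python3 look.py a1 130 260 150 350
```

```text
[0.52690546 0.02994082 0.28127516] [ 0.08544504 -0.24840593 -0.85273553] 0.019552751791099894
```

View pics/a1sz.png

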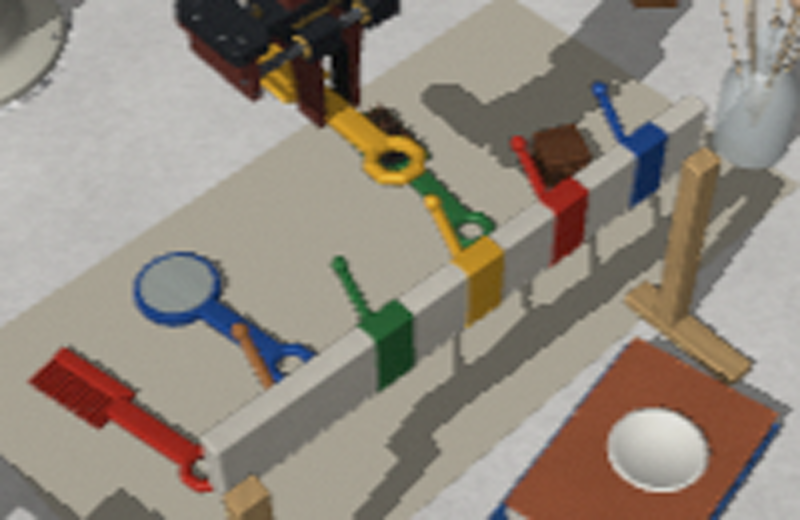

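View pics/a1wz.png

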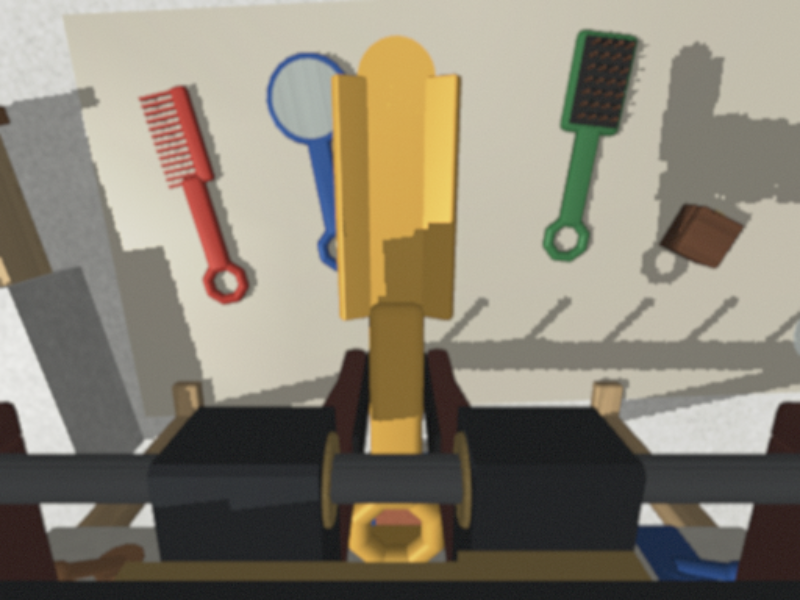

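Run:
```python
from h import *
m=cam('wrist');print('wrist pred',proj(m,(.5988,.0268,.2653))*1.5625, proj(m,(.6304,.0264,.254))*1.5625)
s=cam('scene');print(proj(s,(.5988,.0268,.2653)), proj(s,(.6304,.0264,.254)))
im=cv2.imread('pics/a1s.png');tools(s,im,['yellow'],z=.2653)
cv2.imwrite('pics/c.png',cv2.resize(im[150:200,225:285],(720,600),interpolation=cv2.INTER_CUBIC))
iw=cv2.imread('pics/a1w.png');cv2.imwrite('pics/c2.png',cv2.resize(iw[310:365,220:290],(700,550),interpolation=cv2.INTER_CUBIC))
```

```text
wrist pred [394.21067512 535.3199243 ] [396.42693057 574.20930521]
[249.23982239 170.68772707] [257.64332191 180.11809596]
yellow eye [ 0.7742 -0.243   0.2653] orig [ 0.8312 -0.1959  0.2653] ang -146.9 wid 0.1052 hole diam px-area 8.8 rmax 0.075
yellow eye [1.0096 0.046  0.2653] orig [1.0074 0.1159 0.2653] ang -86.1 wid 0.0107 hole diam px-area 9.8 rmax 0.144
yellow eye [0.5991 0.0265 0.2653] orig [0.5295 0.0339 0.2653] ang -7.4 wid 0.0193 hole diam px-area 20.2 rmax 0.082
```

View pics/c.png

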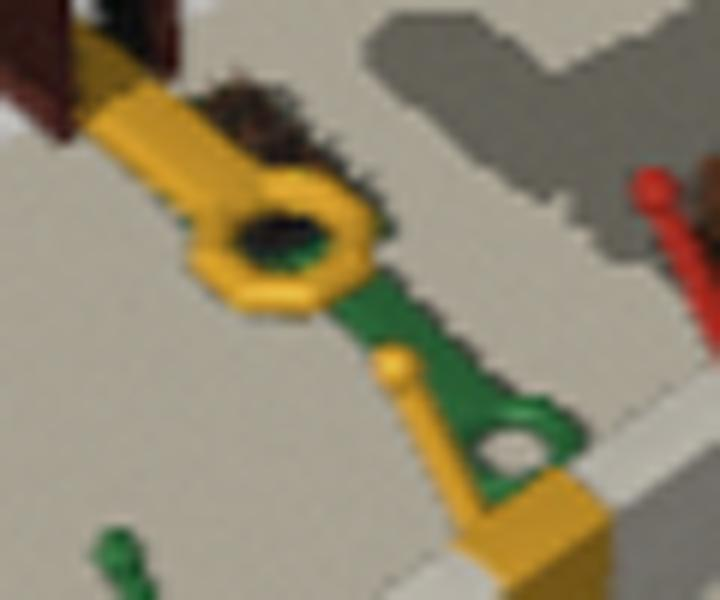

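View pics/c2.png

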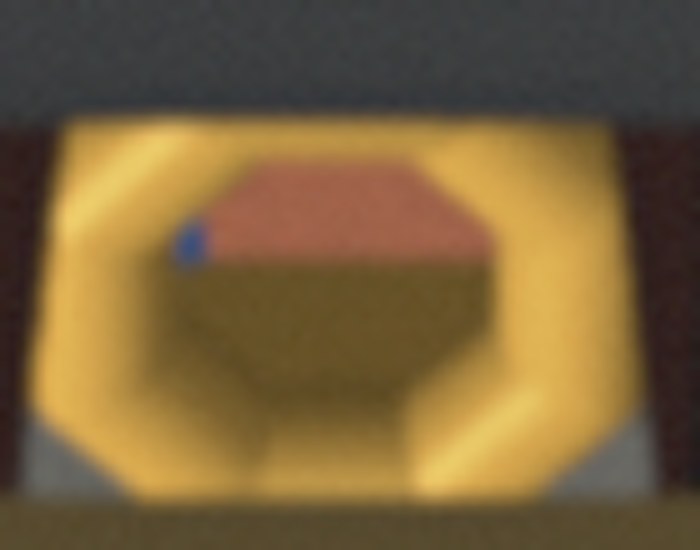

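Emit:
send_rows(
  motion=[
    [[0.5,0,0,0,255],[0.37,0,0,0,255],[0,0,0,0,255],[0,0,0,0,255]],
  ],
)

```text
clock: 9.2
tcp_pos: [0.549, 0.0299, 0.2815]
orientation: [-1.228, -1.177, 1.178]
ft_force: [-0.2, 0.4, -0.5]
finger_gap: 0.0196
```

```bash
python3 look.py a2 150 200 225 285
python3 - <<'E'
from h import *
print(cam('scene')['t'])
E
```

```text
[0.54899317 0.02987842 0.2817205 ] [ 0.25184098  0.86673462 -0.15302293] 0.019982397982150454
[-0.46164846 -0.18731951  1.4571082 ]
```

View pics/a2sz.png

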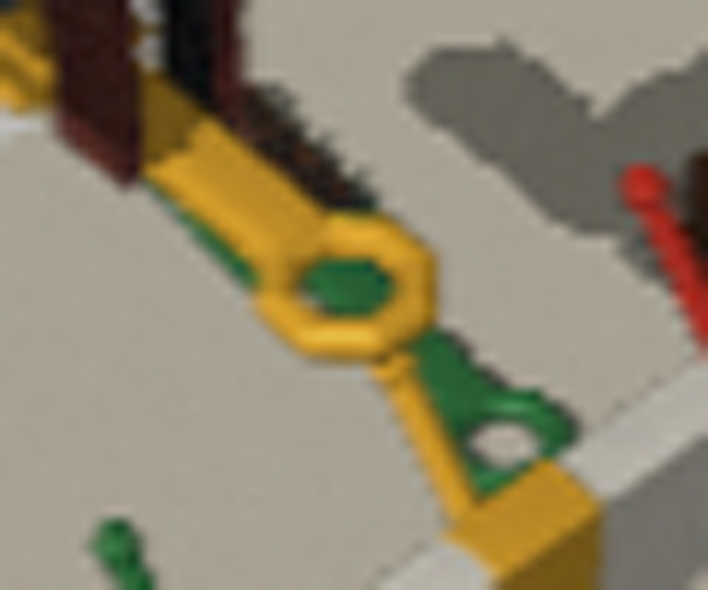

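Emit:
send_rows(
  motion=[
    [[0.13,0,-0.15,0,255],[0.13,0,-0.15,0,255],[0.13,0,-0.16,0,255],[0.13,0,-0.15,0,255],[0.13,0,-0.15,0,255]],
  ],
)

```text
clock: 9.8
tcp_pos: [0.5658, 0.0299, 0.262]
orientation: [-1.229, -1.177, 1.178]
ft_force: [-0.5, 0.4, -0.9]
finger_gap: 0.0191
```

```bash
python3 look.py a3 150 200 225 285
```

```text
[0.56572672 0.02984301 0.26141863] [-0.25639336 -0.09733851 -0.86460494] 0.01947920529474244
```

View pics/a3sz.png

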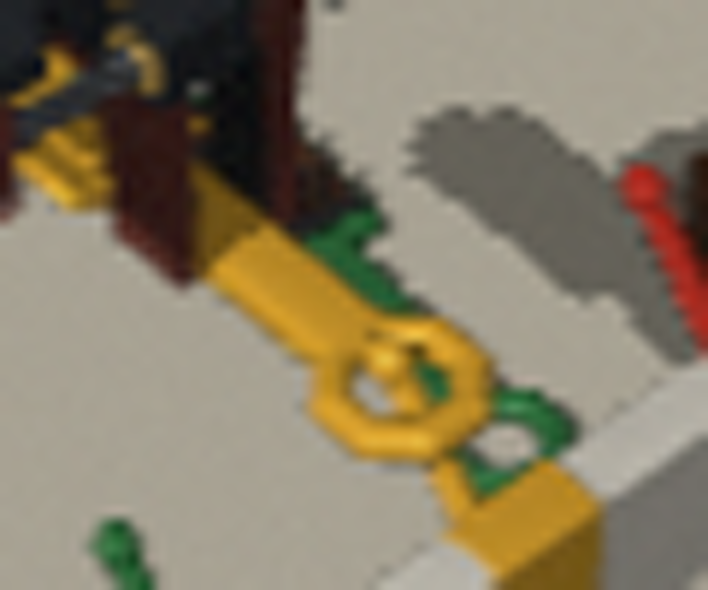

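Emit:
send_rows(
  motion=[
    [[0.12,0,-0.14,0,255],[0.11,0,-0.14,0,255],[0,0,0,0,255]],
  ],
)

```text
clock: 10.2
tcp_pos: [0.5714, 0.0299, 0.2548]
orientation: [-1.228, -1.177, 1.178]
ft_force: [-0.4, 0.5, 0.3]
finger_gap: 0.019
```

Emit:
send_rows(
  motion=[
    [[0,0,0,0,200],[0,0,0,0,160],[0,0,0,0,140],[0,0,0,0,120],[0,0,0,0,120]],
  ],
)

```text
clock: 10.7
tcp_pos: [0.5714, 0.0299, 0.2559]
orientation: [-1.229, -1.178, 1.178]
ft_force: [0.2, -0.2, -0.7]
finger_gap: 0.0457
```

Emit:
send_rows(
  motion=[
    [[0,0,0,0,80],[0,0,0,0,40],[0,0,0,0,0],[0,0,0,0,0],[0,0,0,0,0]],
  ],
)

```text
clock: 11.2
tcp_pos: [0.5713, 0.0299, 0.2556]
orientation: [-1.229, -1.178, 1.178]
ft_force: [-0.5, 1.0, -1.4]
finger_gap: 0.0827
```

```bash
python3 look.py a4 130 230 200 310
```

```text
[0.5713313  0.02991326 0.25561169] [-0.24127321 -0.39518658  0.78957877] 0.08738144958936099
```

View pics/a4sz.png

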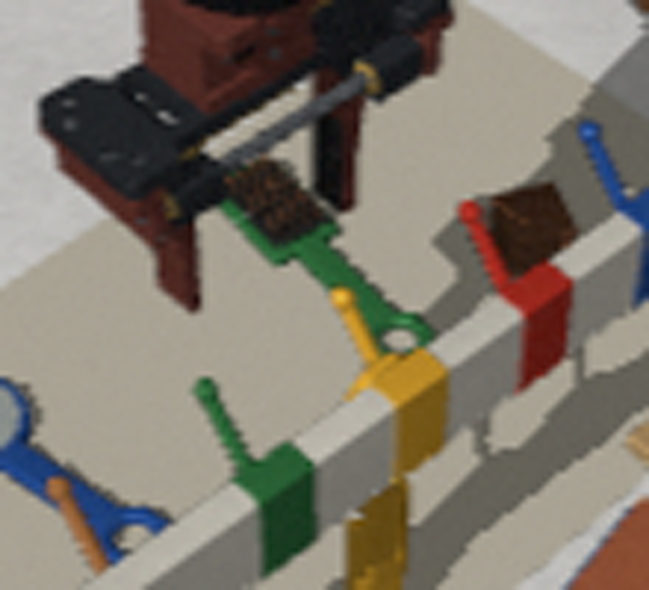

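View pics/a4wz.png

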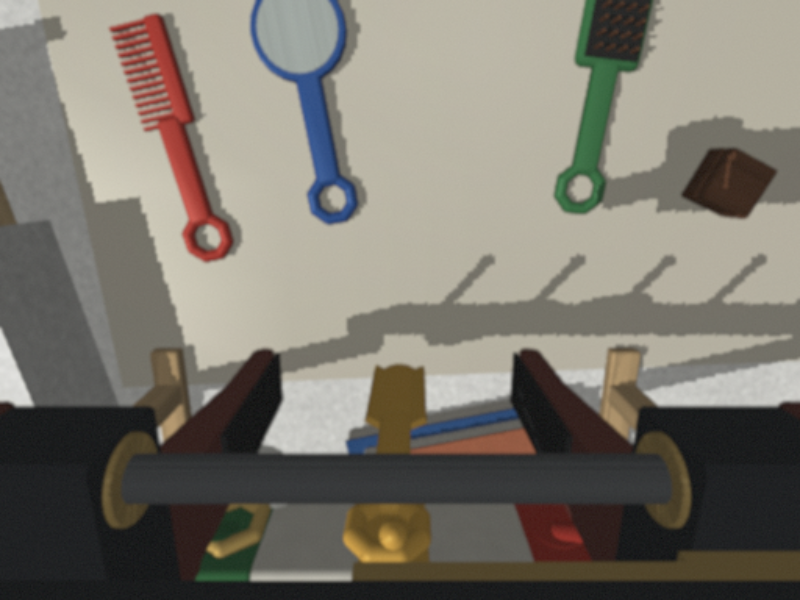

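Emit:
send_rows(
  motion=[
    [[-1,0.6,0,-0.2,0],[-1,1,0,-0.2,0],[-1,1,0,-0.2,0],[-1,1,-1,-0.12,0],[-0.83,1,-1,0,0]],
  ],
)

```text
clock: 11.8
tcp_pos: [0.4499, 0.1458, 0.2062]
orientation: [-1.275, -1.105, 1.101]
ft_force: [0.4, 0.9, -0.0]
finger_gap: 0.0876
```

Emit:
send_rows(
  motion=[
    [[0,1,-1,0,0],[0,0.98,-1,0,0],[0,0,-1,0,0],[0,0,-0.22,0,0],[0,0,0,0,0]],
  ],
)

```text
clock: 12.3
tcp_pos: [0.4501, 0.1941, 0.1245]
orientation: [-1.273, -1.101, 1.105]
ft_force: [-0.7, -0.5, -0.3]
finger_gap: 0.0877
```

```bash
cat > meas.py <<'E'
import sys
from h import *
f,c=sys.argv[1:3]
m,im=snap('wrist',f); cv2.imwrite('pics/'+f+'z.png',cv2.resize(im,(800,600)))
s=ctrl.state();print(s['tcp_pos'])
p=s['tcp_pos']; o=tools(m,im,[c])
R=cv2.Rodrigues(s['orientation'])[0]; yaw=np.degrees(np.arctan2(R[1,0],R[0,0]))-90
print('yaw',yaw%180)
for c,(e,o_,a) in o.items():
    a=np.radians(a); d=e-p; print('L along',d[0]*np.cos(a)+d[1]*np.sin(a),'lat',-d[0]*np.sin(a)+d[1]*np.cos(a))
E
python3 meas.py b1 green
```

```text
[0.45080414 0.1941067  0.12585074]
green eye [0.5201 0.1842 0.006 ] orig [0.4507 0.1934 0.006 ] ang -8.3 wid 0.016 hole diam px-area 26.6 rmax 0.167
green eye [0.5083 0.1721 0.006 ] orig [0.4467 0.2079 0.006 ] ang -22.3 wid 0.0217 hole diam px-area 5.4 rmax 0.16
yaw 171.77653887301926
L along 0.061560137702383735 lat 0.001491913366165009
```

View pics/b1z.png

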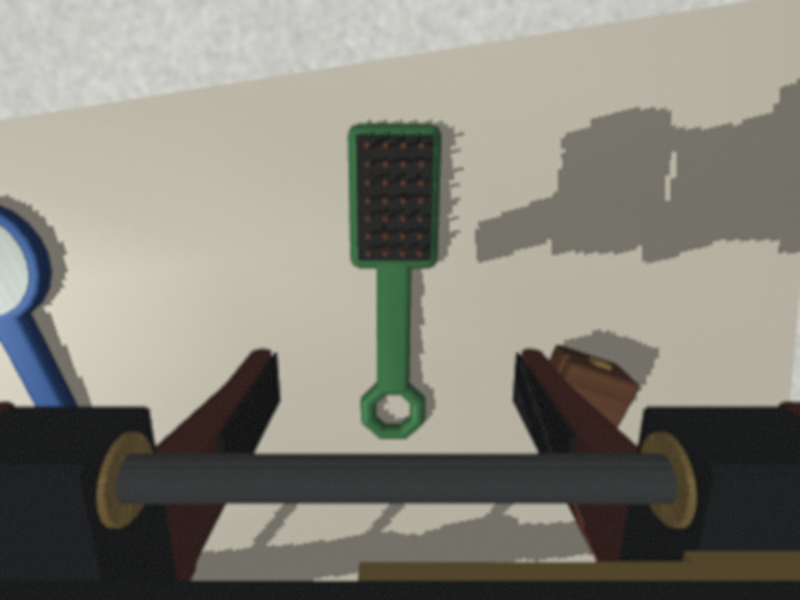

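Emit:
send_rows(
  motion=[
    [[0,0,-1,0,0],[0,0,-1,0,0],[0,0,-1,0,60],[0,0,-0.9,0,120],[0,0,-0.3,0,150]],
  ],
)

```text
clock: 12.85
tcp_pos: [0.4505, 0.1937, 0.0195]
orientation: [-1.274, -1.101, 1.103]
ft_force: [-0.1, -0.2, -0.2]
finger_gap: 0.0675
```

Emit:
send_rows(
  motion=[
    [[0,0,0,0,255],[0,0,0,0,255],[0,0,0,0,255],[0,0,0,0,255],[0,0,0,0,255]],
  ],
)

```text
clock: 13.35
tcp_pos: [0.451, 0.1945, 0.021]
orientation: [-1.274, -1.104, 1.102]
ft_force: [0.0, -0.3, 0.2]
finger_gap: 0.0274
```

Emit:
send_rows(
  motion=[
    [[0,0,0,0,255],[0,0,0,0,255],[0,0,0.1,0,255]],
  ],
)

```text
clock: 13.65
tcp_pos: [0.4503, 0.1943, 0.0223]
orientation: [-1.273, -1.103, 1.104]
ft_force: [-0.6, -0.6, -1.4]
finger_gap: 0.0198
```

Emit:
send_rows(
  motion=[
    [[0,0,1,0,255],[0,0,1,0,255],[0,-0.5,1,0,255],[0,-1,1,0,255],[0,-1,1,0.2,255]],
  ],
)

```text
clock: 14.15
tcp_pos: [0.4502, 0.1315, 0.1484]
orientation: [-1.26, -1.125, 1.125]
ft_force: [-0.3, -0.2, -1.1]
finger_gap: 0.0198
```

Emit:
send_rows(
  motion=[
    [[0,-1,1,0.2,255],[0,-1,1,0.2,255],[0,-1,1,0.12,255],[0,-1,1,0,255],[0,-1,1,0,255]],
  ],
)

```text
clock: 14.65
tcp_pos: [0.4503, 0.0059, 0.2735]
orientation: [-1.229, -1.178, 1.178]
ft_force: [1.2, -1.0, -0.8]
finger_gap: 0.0195
```

Emit:
send_rows(
  motion=[
    [[0,-1,0.28,0,255],[0,-1,0,0,255],[0.9,-1,0,0,255],[1,-1,0,0,255],[1,-1,0,0,255]],
  ],
)

```text
clock: 15.15
tcp_pos: [0.5237, -0.1192, 0.2797]
orientation: [-1.229, -1.178, 1.177]
ft_force: [0.9, 0.3, -0.7]
finger_gap: 0.0196
```

Emit:
send_rows(
  motion=[
    [[0.5,-0.36,0,0,255],[0.36,0,0,0,255],[0,0,0,0,255],[0,0,0,0,255]],
  ],
)

```text
clock: 15.55
tcp_pos: [0.5443, -0.1263, 0.2797]
orientation: [-1.228, -1.178, 1.178]
ft_force: [-0.2, -0.1, -1.1]
finger_gap: 0.0193
```

```bash
python3 look.py b2 180 240 180 250
```

```text
[ 0.54416323 -0.12635628  0.28018089] [ 0.62256434  0.32985427 -1.24997489] 0.019455559790578596
```

View pics/b2sz.png

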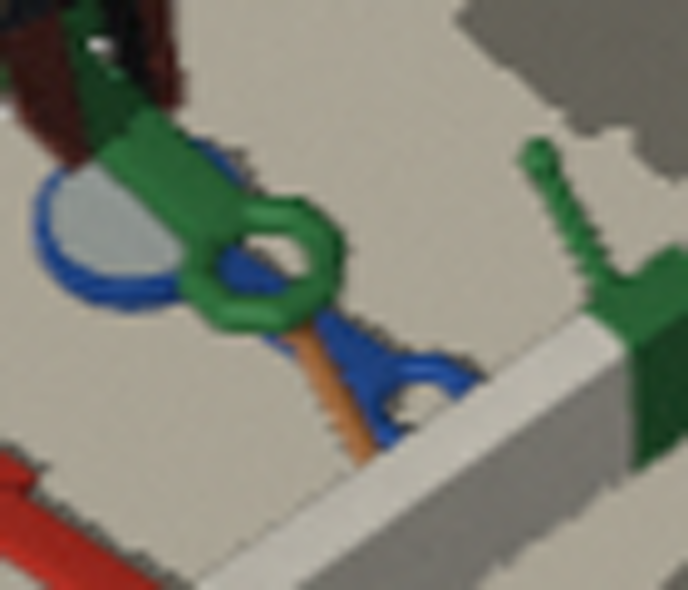

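View pics/b2wz.png

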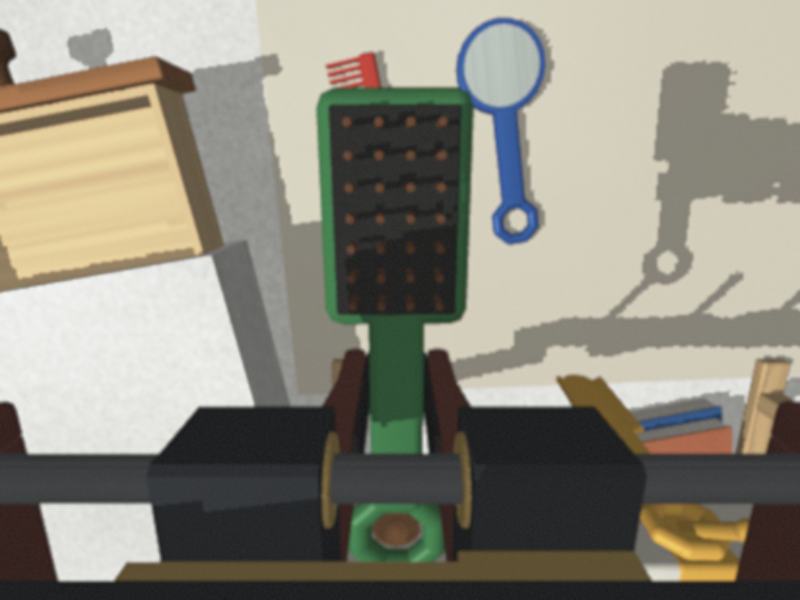

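Emit:
send_rows(
  motion=[
    [[0.13,0,-0.15,0,255],[0.13,0,-0.15,0,255],[0.13,0,-0.16,0,255],[0.13,0,-0.15,0,255],[0.13,0,-0.15,0,255]],
  ],
)

```text
clock: 16.15
tcp_pos: [0.5611, -0.1271, 0.26]
orientation: [-1.229, -1.178, 1.178]
ft_force: [0.3, -0.3, -1.0]
finger_gap: 0.0192
```

```bash
python3 look.py b3 180 240 180 250
```

```text
[ 0.56098259 -0.12707594  0.25943767] [ 0.46524548  0.64730905 -0.78911415] 0.01953293686571658
```

View pics/b3sz.png

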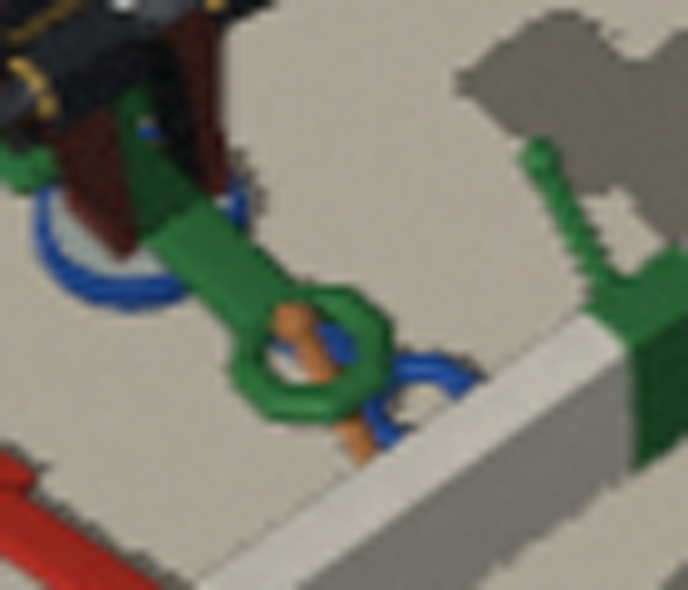

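Threaded: the peg ball stands through the green eye with no contact force. Going deeper, then releasing.

Emit:
send_rows(
  motion=[
    [[0.12,0,-0.14,0,255],[0.11,0,-0.14,0,255],[0,0,0,0,255],[0,0,0,0,200],[0,0,0,0,160]],
  ],
)

```text
clock: 16.75
tcp_pos: [0.5666, -0.1271, 0.2539]
orientation: [-1.229, -1.178, 1.178]
ft_force: [0.5, 0.1, 0.4]
finger_gap: 0.0248
```

Emit:
send_rows(
  motion=[
    [[0,0,0,0,120],[0,0,0,0,120],[0,0,0,0,80],[0,0,0,0,40],[0,0,0,0,0]],
  ],
)

```text
clock: 17.25
tcp_pos: [0.5666, -0.1271, 0.2537]
orientation: [-1.229, -1.178, 1.178]
ft_force: [-0.2, 0.3, -0.2]
finger_gap: 0.0643
```

Emit:
send_rows(
  motion=[
    [[0,0,0,0,0],[0,0,0,0,0],[0,0,0,0,0]],
  ],
)

```text
clock: 17.55
tcp_pos: [0.5666, -0.1271, 0.2536]
orientation: [-1.229, -1.178, 1.178]
ft_force: [-0.0, 0.7, -0.6]
finger_gap: 0.0866
```

```bash
python3 look.py b4 150 270 170 310
```

```text
[ 0.56660028 -0.12710418  0.25366983] [0.8825634  0.17618507 0.29577189] 0.08741769380299547
```

View pics/b4sz.png

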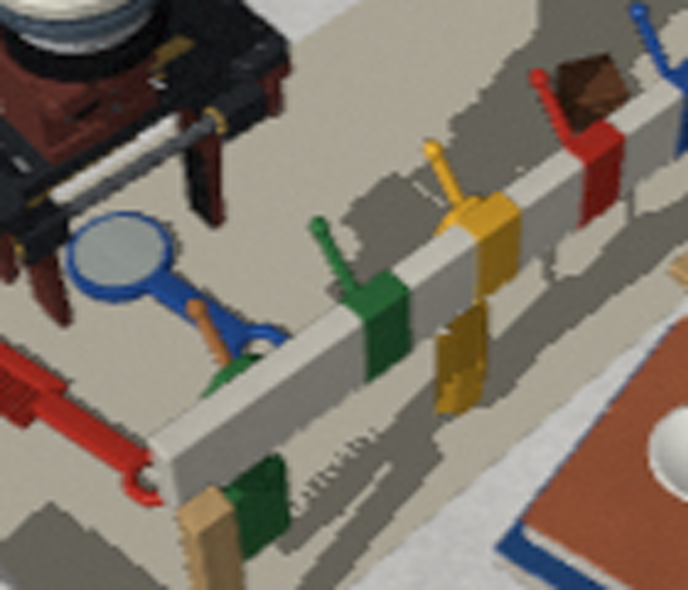

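View pics/b4wz.png

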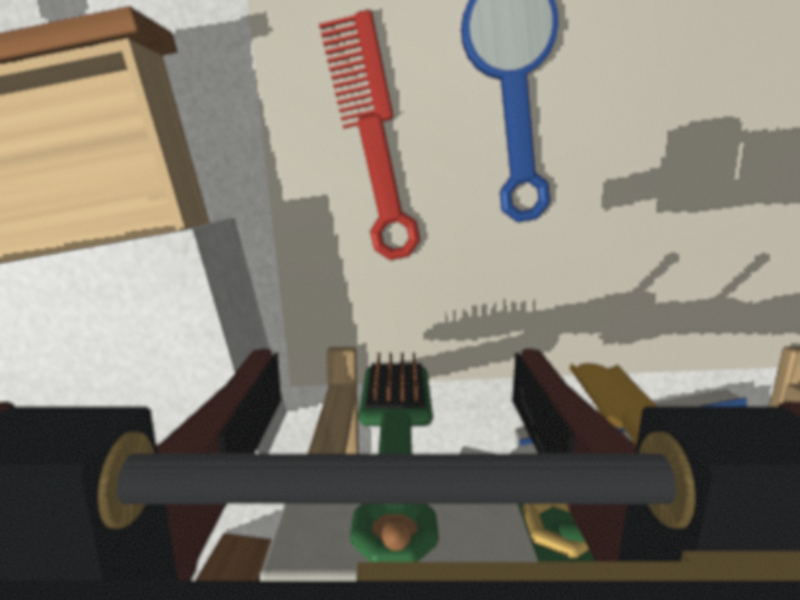

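Emit:
send_rows(
  motion=[
    [[-1,0,0,0.4,0],[-1,0,0,0.4,0],[-1,-0.2,-0.6,0.4,0],[-0.57,-0.23,-1,0.36,0],[0,0,-1,0,0]],
  ],
)

```text
clock: 18.15
tcp_pos: [0.4764, -0.1385, 0.189]
orientation: [-1.124, -1.338, 1.338]
ft_force: [0.7, 0.8, 0.7]
finger_gap: 0.0877
```

Emit:
send_rows(
  motion=[
    [[0,0,-1,0,0],[0,0,-1,0,0],[0,0,-0.55,0,0],[0,0,0,0,0]],
  ],
)

```text
clock: 18.55
tcp_pos: [0.4763, -0.1375, 0.1227]
orientation: [-1.117, -1.335, 1.338]
ft_force: [-0.2, 0.2, 0.0]
finger_gap: 0.0882
```

```bash
python3 meas.py r1 red
```

```text
[ 0.47702507 -0.13771502  0.12451932]
red eye [0.5435 0.0133 0.006 ] orig [ 0.5017 -0.0429  0.006 ] ang 52.2 wid 0.0072 hole diam px-area 5.8 rmax 0.079
red eye [0.5395 0.0095 0.006 ] orig [ 0.4983 -0.0471  0.006 ] ang 51.8 wid 0.0065 hole diam px-area 5.8 rmax 0.074
red eye [0.5418 0.0047 0.006 ] orig [ 0.4963 -0.0485  0.006 ] ang 50.5 wid 0.0061 hole diam px-area 6.2 rmax 0.072
red eye [ 0.5384 -0.0033  0.006 ] orig [ 0.4904 -0.0547  0.006 ] ang 50.5 wid 0.0027 hole diam px-area 4.2 rmax 0.063
red eye [0.5366 0.0016 0.006 ] orig [ 0.4931 -0.0533  0.006 ] ang 52.3 wid 0.0053 hole diam px-area 4.2 rmax 0.066
red eye [0.5334 0.0006 0.006 ] orig [ 0.4915 -0.0554  0.006 ] ang 52.2 wid 0.005 hole diam px-area 4.2 rmax 0.063
red eye [ 0.5292 -0.0019  0.006 ] orig [ 0.4908 -0.0605  0.006 ] ang 56.7 wid 0.006 hole diam px-area 6.1 rmax 0.059
red eye [ 0.5297 -0.0127  0.006 ] orig [0.4602 0.0011 0.006 ] ang -4.4 wid 0.1385 hole diam px-area 5.6 rmax 0.05
red eye [ 0.5231 -0.0095  0.006 ] orig [ 5.929e-01 -2.000e-04  6.000e-03] ang 174.9 wid -0.0242 hole diam px-area 4.5 rmax 0.049
red eye [ 
[... 785 characters left out ...]
e diam px-area 6.4 rmax 0.067
red eye [ 0.5703 -0.2444  0.006 ] orig [ 0.5162 -0.1999  0.006 ] ang -38.2 wid 0.0065 hole diam px-area 4.5 rmax 0.062
red eye [ 0.5615 -0.2334  0.006 ] orig [ 0.6197 -0.2724  0.006 ] ang 146.1 wid 0.0123 hole diam px-area 6.1 rmax 0.049
red eye [ 0.5466 -0.2241  0.006 ] orig [ 0.6062 -0.2607  0.006 ] ang 148.4 wid 0.0116 hole diam px-area 5.2 rmax 0.066
red eye [ 0.5329 -0.2147  0.006 ] orig [ 0.5923 -0.2518  0.006 ] ang 147.4 wid 0.01 hole diam px-area 7.4 rmax 0.082
red eye [ 0.5457 -0.1257  0.006 ] orig [ 0.4768 -0.1381  0.006 ] ang 10.7 wid 0.0182 hole diam px-area 22.8 rmax 0.167
yaw 10.046763285932187
L along 0.06966992554422366 lat -0.0009495162585939649
```

View pics/r1z.png

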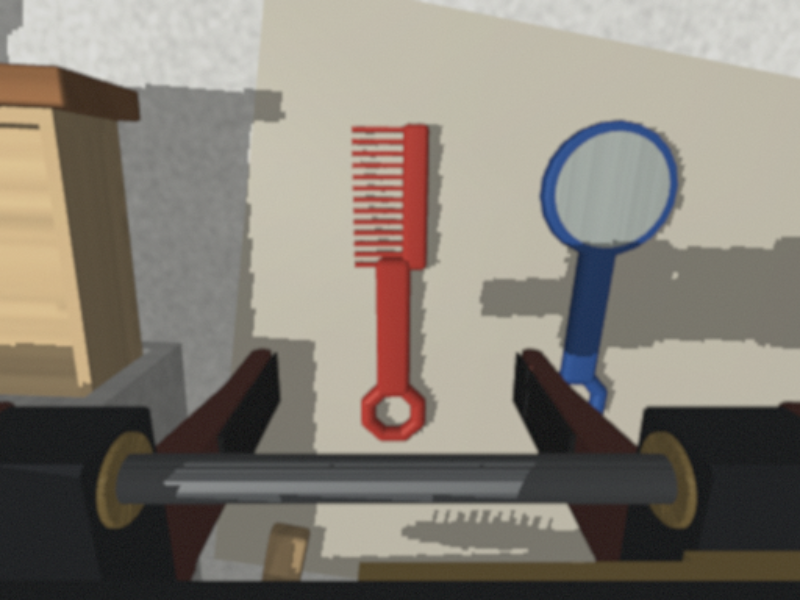

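Run:
```python
from h import *
m=cam('wrist')
for p,z in [((139,92),.072),((139,118),.014),((52,105),.063),((90,395),.063),((148,345),.085),((180,345),.085),((183,345),0)]: print(p,z,onplane(m,p[0]/1.5625,p[1]/1.5625,z).round(3))
m=cams.camera_model('top')
for p,z in [((343,203),.085),((560,378),.07)]: print(onplane(m,*p,z))
print([onplane(m,165+u*.325,120+v*.325,.072).round(3) for u,v in [(560,378),(757,350)]],[onplane(m,165+u*.325,120+v*.325,.085).round(3) for u,v in [(515,143),(545,280)]])
a=cv2.imread('pics/scene0.png')[200:384,30:230]; cv2.imwrite('pics/box.png',cv2.resize(a,None,fx=4,fy=4-.8,interpolation=cv2.INTER_CUBIC))
```

```text
(139, 92) 0.072 [ 0.393 -0.254  0.072]
(139, 118) 0.014 [ 0.402 -0.284  0.014]
(52, 105) 0.063 [ 0.404 -0.293  0.063]
(90, 395) 0.063 [ 0.533 -0.278  0.063]
(148, 345) 0.085 [ 0.492 -0.24   0.085]
(180, 345) 0.085 [ 0.49  -0.227  0.085]
(183, 345) 0 [ 0.528 -0.261  0.   ]
[ 0.55422298 -0.26722484  0.085     ]
[-0.1350719  -1.06291252  0.07      ]
[array([ 0.398, -0.279,  0.072]), array([ 0.426, -0.532,  0.072])] [array([ 0.7  , -0.232,  0.085]), array([ 0.523, -0.262,  0.085])]
```

Emit:
send_rows(
  motion=[
    [[0,0,-1,0,0],[0,0,-1,0,0],[0,0,-1,0,60],[0,0,-0.9,0,120],[0,0,-0.2,0,150]],
  ],
)

```text
clock: 19.1
tcp_pos: [0.4768, -0.1376, 0.0213]
orientation: [-1.119, -1.336, 1.337]
ft_force: [-0.6, 0.0, 0.7]
finger_gap: 0.0673
```

Emit:
send_rows(
  motion=[
    [[0,0,0,0,255],[0,0,0,0,255],[0,0,0,0,255],[0,0,0,0,255],[0,0,0,0,255]],
  ],
)

```text
clock: 19.6
tcp_pos: [0.4777, -0.138, 0.0232]
orientation: [-1.122, -1.338, 1.337]
ft_force: [0.1, 0.0, 0.5]
finger_gap: 0.027
```

Emit:
send_rows(
  motion=[
    [[0,0,0,0,255],[0,0,0,0,255],[0,0,0,0,255]],
  ],
)

```text
clock: 19.9
tcp_pos: [0.4775, -0.1379, 0.0228]
orientation: [-1.122, -1.337, 1.337]
ft_force: [-0.1, 0.3, 1.9]
finger_gap: 0.0196
```

Emit:
send_rows(
  motion=[
    [[0,0,1,0,255],[0,0,1,0,255],[0,0,1,0,255],[0,0.5,1,-0.2,255],[0,1,1,-0.3,255]],
  ],
)

```text
clock: 20.4
tcp_pos: [0.477, -0.101, 0.1479]
orientation: [-1.159, -1.283, 1.284]
ft_force: [0.2, 0.0, -0.0]
finger_gap: 0.0193
```

Emit:
send_rows(
  motion=[
    [[0,1,1,-0.3,255],[0,1,1,-0.3,255],[0,1,1,-0.3,255],[0,1,1,-0.16,255],[0,1,1,0,255]],
  ],
)

```text
clock: 20.9
tcp_pos: [0.477, 0.0256, 0.273]
orientation: [-1.229, -1.177, 1.177]
ft_force: [0.7, 0.2, -0.2]
finger_gap: 0.0195
```

Emit:
send_rows(
  motion=[
    [[0,1,0.37,0,255],[0.9,1,0,0,255],[1,1,0,0,255],[0.9,0.35,0,0,255],[0.27,0,0,0,255]],
  ],
)

```text
clock: 21.4
tcp_pos: [0.5551, 0.1096, 0.2799]
orientation: [-1.227, -1.177, 1.18]
ft_force: [-0.4, 0.1, -1.3]
finger_gap: 0.0196
```

Emit:
send_rows(
  motion=[
    [[0,0,0,0,255],[0,0,0,0,255]],
  ],
)

```text
clock: 21.6
tcp_pos: [0.5536, 0.1077, 0.2816]
orientation: [-1.229, -1.177, 1.178]
ft_force: [0.0, -0.3, -1.0]
finger_gap: 0.0191
```

```bash
python3 look.py r2 145 195 240 300
```

```text
[0.55350813 0.10770574 0.28215336] [ 0.07101326 -0.12365334 -0.22792963] 0.019810204551736117
```

View pics/r2sz.png

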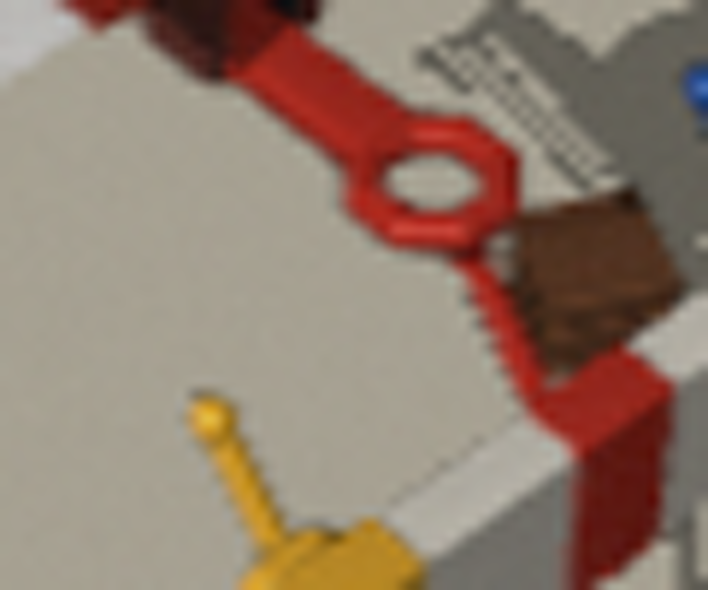

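View pics/r2wz.png

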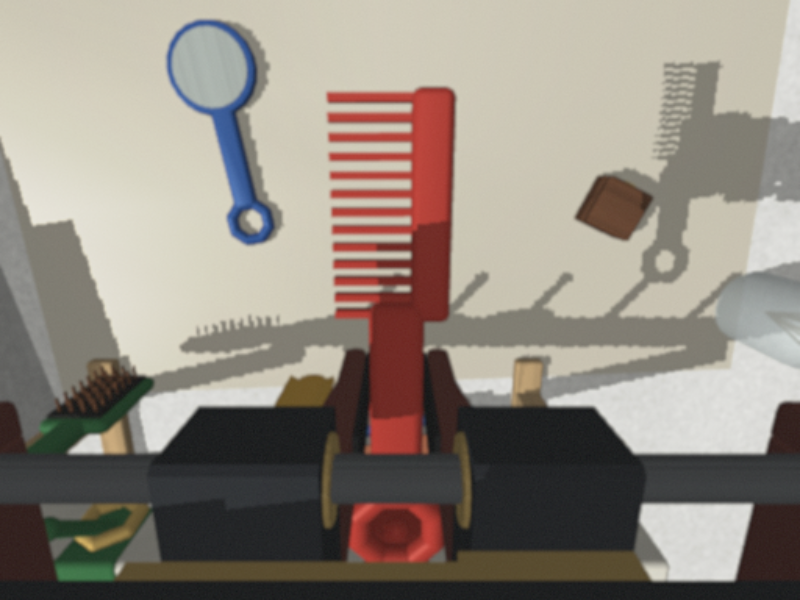

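Emit:
send_rows(
  motion=[
    [[0.14,0,-0.15,0,255],[0.14,0,-0.15,0,255],[0.13,0,-0.16,0,255],[0.13,0,-0.15,0,255],[0.13,0,-0.15,0,255]],
  ],
)

```text
clock: 22.2
tcp_pos: [0.5711, 0.1083, 0.262]
orientation: [-1.229, -1.177, 1.178]
ft_force: [-0.6, 0.0, -0.2]
finger_gap: 0.0196
```

```bash
python3 look.py r3 145 195 240 300
```

```text
[0.57097691 0.10834411 0.26140995] [ 0.0565416  -0.39232447 -0.40228201] 0.019146418919787155
```

View pics/r3sz.png

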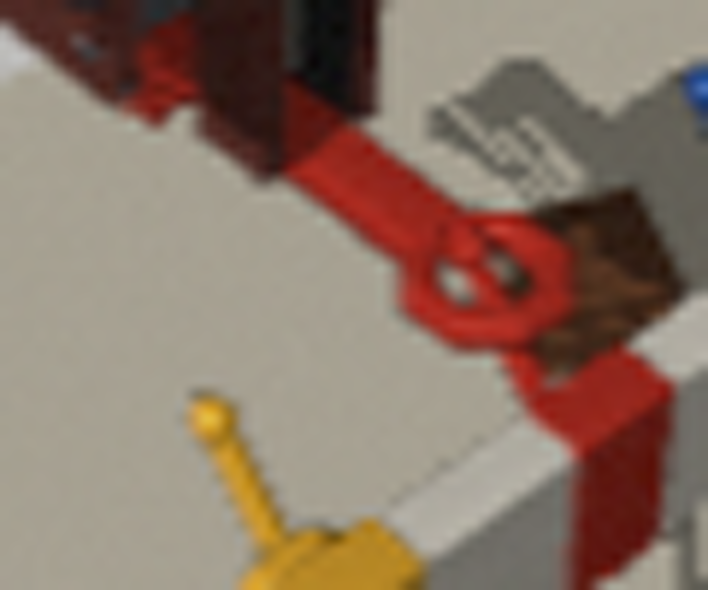

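The red peg passes through the red eye (around (485,265)) with no force. Finish and release.

Emit:
send_rows(
  motion=[
    [[0.11,0,-0.14,0,255],[0.11,0,-0.14,0,255],[0,0,0,0,255],[0,0,0,0,200],[0,0,0,0,160]],
  ],
)

```text
clock: 22.8
tcp_pos: [0.5764, 0.1084, 0.2559]
orientation: [-1.229, -1.178, 1.178]
ft_force: [0.9, 0.4, 0.1]
finger_gap: 0.0243
```

Emit:
send_rows(
  motion=[
    [[0,0,0,0,120],[0,0,0,0,120],[0,0,0,0,80],[0,0,0,0,40],[0,0,0,0,0]],
  ],
)

```text
clock: 23.3
tcp_pos: [0.5763, 0.1084, 0.2557]
orientation: [-1.229, -1.178, 1.178]
ft_force: [-0.7, -0.1, 0.7]
finger_gap: 0.0641
```

Emit:
send_rows(
  motion=[
    [[0,0,0,0,0],[0,0,0,0,0],[0,0,0,0,0]],
  ],
)

```text
clock: 23.6
tcp_pos: [0.5763, 0.1084, 0.2556]
orientation: [-1.229, -1.178, 1.178]
ft_force: [-0.1, 1.1, -0.1]
finger_gap: 0.0865
```

```bash
python3 look.py r4 130 250 180 320
```

```text
[0.57633778 0.10837287 0.25562681] [-0.61441462 -0.36043004 -0.64074422] 0.08798583878049007
```

View pics/r4sz.png

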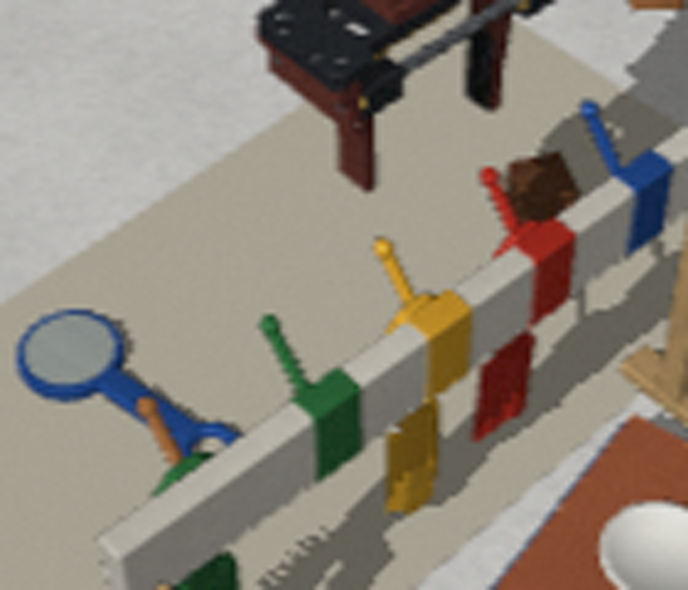

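View pics/r4wz.png

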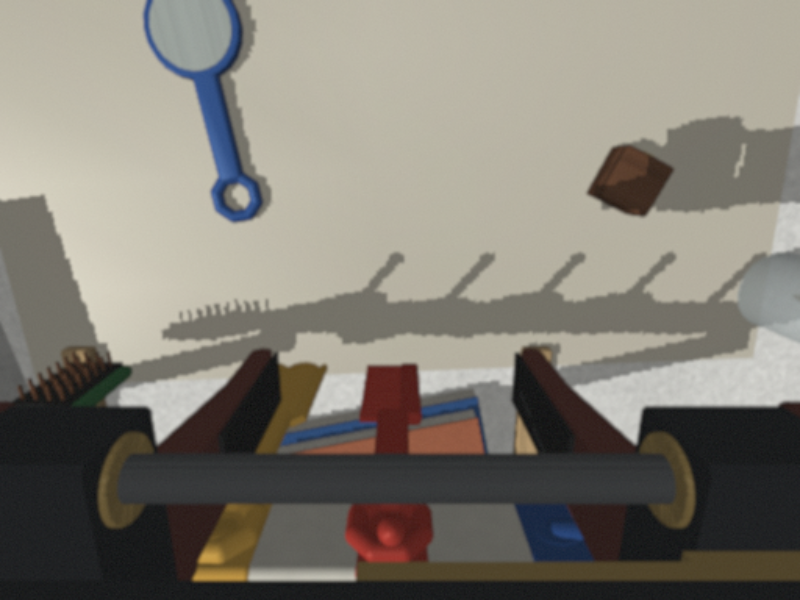

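Emit:
send_rows(
  motion=[
    [[-1,-0.5,0,0.3,0],[-1,-1,0,0.3,0],[-1,-1,-0.3,0.3,0],[-1,-1,-1,0.33,0],[-1,-1,-1,0,0]],
  ],
)

```text
clock: 24.2
tcp_pos: [0.4506, -0.0049, 0.1981]
orientation: [-1.146, -1.306, 1.304]
ft_force: [0.3, -0.5, 0.8]
finger_gap: 0.0879
```

Emit:
send_rows(
  motion=[
    [[-0.05,-0.94,-1,0,0],[0,0,-1,0,0],[0,0,-0.93,0,0],[0,0,0,0,0],[0,0,0,0,0]],
  ],
)

```text
clock: 24.7
tcp_pos: [0.45, -0.0276, 0.1253]
orientation: [-1.145, -1.304, 1.304]
ft_force: [0.6, 0.7, 0.8]
finger_gap: 0.088
```

```bash
python3 meas.py m1 blue|grep -v "diam px-area [4-9]\."
```

```text
[ 0.45057029 -0.02759977  0.12626286]
blue eye [ 0.5186 -0.0185  0.006 ] orig [ 0.4492 -0.0271  0.006 ] ang 6.7 wid 0.0171 hole diam px-area 23.7 rmax 0.161
blue eye [ 0.3937 -0.0345  0.006 ] orig [ 0.4631 -0.0253  0.006 ] ang -172.5 wid 0.0313 hole diam px-area 63.8 rmax 0.146
yaw 7.412228873021505
L along 0.05732096101249173 lat -0.000595463963901287
```

View pics/m1z.png

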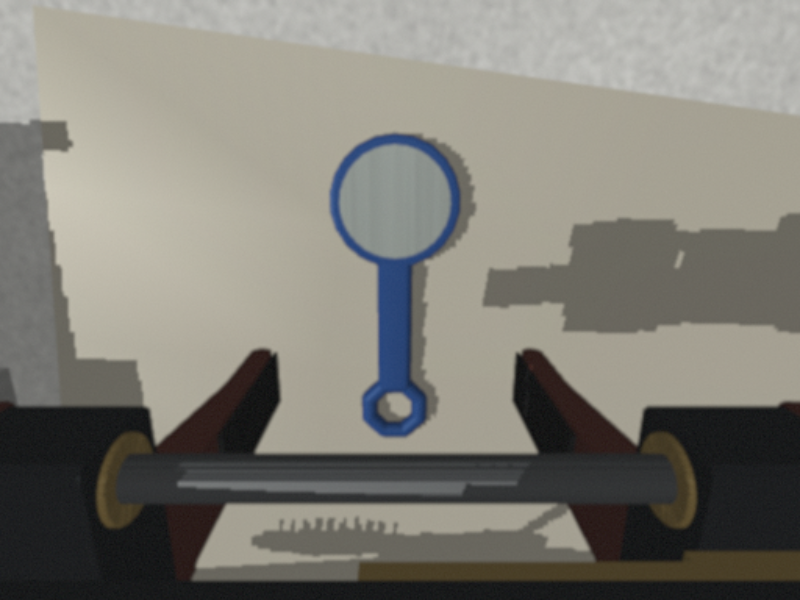

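Emit:
send_rows(
  motion=[
    [[0,0,-1,0,0],[0,0,-1,0,0],[0,0,-1,0,60],[0,0,-0.9,0,120],[0,0,-0.2,0,150]],
  ],
)

```text
clock: 25.25
tcp_pos: [0.4496, -0.0274, 0.0214]
orientation: [-1.143, -1.303, 1.305]
ft_force: [-0.2, 0.8, -0.2]
finger_gap: 0.0674
```

Emit:
send_rows(
  motion=[
    [[0,0,0,0,255],[0,0,0,0,255],[0,0,0,0,255],[0,0,0,0,255],[0,0,0,0,255]],
  ],
  newtons=50,
)

```text
clock: 25.75
tcp_pos: [0.4505, -0.0277, 0.0231]
orientation: [-1.146, -1.305, 1.303]
ft_force: [0.6, 0.3, 0.1]
finger_gap: 0.0272
```

Emit:
send_rows(
  motion=[
    [[0,0,0,0,255],[0,0,0,0,255],[0,0,0,0,255]],
  ],
)

```text
clock: 26.05
tcp_pos: [0.4503, -0.0277, 0.0228]
orientation: [-1.146, -1.304, 1.304]
ft_force: [-0.6, -0.3, 3.5]
finger_gap: 0.0194
```

Emit:
send_rows(
  motion=[
    [[0,0,1,0,255],[0,0,1,0,255],[0,0,1,0,255],[0,0,1,-0.2,255],[0,0.6,1,-0.3,255]],
  ],
)

```text
clock: 26.55
tcp_pos: [0.4498, -0.0134, 0.1479]
orientation: [-1.182, -1.25, 1.251]
ft_force: [-0.4, -0.2, -1.0]
finger_gap: 0.0193
```

Emit:
send_rows(
  motion=[
    [[0,1,1,-0.3,255],[0,1,1,-0.3,255],[0,1,1,-0.13,255],[0,1,1,0,255],[0,1,1,0,255]],
  ],
)

```text
clock: 27.05
tcp_pos: [0.4498, 0.1133, 0.273]
orientation: [-1.229, -1.177, 1.178]
ft_force: [0.7, 0.3, -0.4]
finger_gap: 0.0195
```

Emit:
send_rows(
  motion=[
    [[0.6,1,0.37,0,255],[1,1,0,0,255],[1,1,0,0,255],[1,0,0,0,255],[0.74,0,0,0,255]],
  ],
)

```text
clock: 27.55
tcp_pos: [0.5596, 0.1883, 0.2802]
orientation: [-1.227, -1.177, 1.18]
ft_force: [0.9, 0.4, -0.4]
finger_gap: 0.0189
```

Emit:
send_rows(
  motion=[
    [[0,0,0,0,255],[0,0,0,0,255]],
  ],
)

```text
clock: 27.75
tcp_pos: [0.5583, 0.1873, 0.2808]
orientation: [-1.228, -1.176, 1.179]
ft_force: [-0.2, -0.1, -1.2]
finger_gap: 0.0194
```

```bash
python3 look.py m2 130 180 265 325
```

```text
[0.55793452 0.18730308 0.28182773] [ 0.20341596  0.10283171 -1.72511205] 0.019203912100565632
```

View pics/m2sz.png

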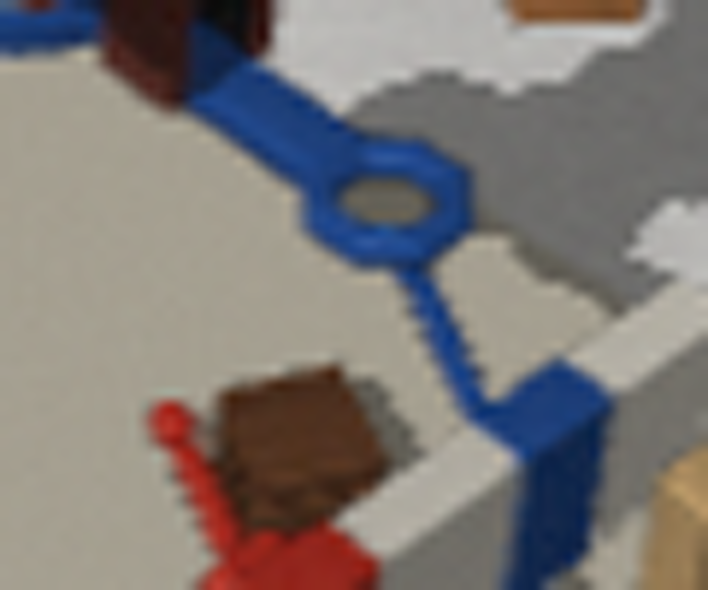

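View pics/m2wz.png

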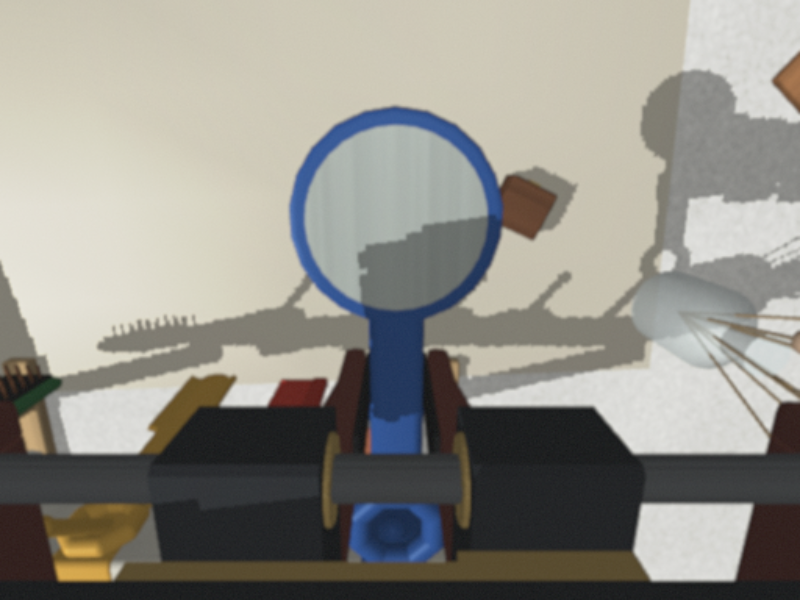

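Run:
```python
from h import *
s=cam('scene');f=lambda X:((proj(s,X)-[265,130])*11.8+5.4).round(1)
print('eye',f((.627,.1843,.2655)),'tip hidden',f((.6372,.1838,.254)),'root',f((.6372+.0354,.1838-.0015,.254-.0421)))
# blue peg tip in initial scene
im=cv2.imread('pics/scene0.png')[130:180,265:325];cv2.imwrite('pics/c.png',cv2.resize(im,None,fx=11.8,fy=11.8,interpolation=cv2.INTER_CUBIC))
```

```text
eye [390.4 203.2] tip hidden [417.7 261.6] root [510.5 466.9]
```

View pics/c.png

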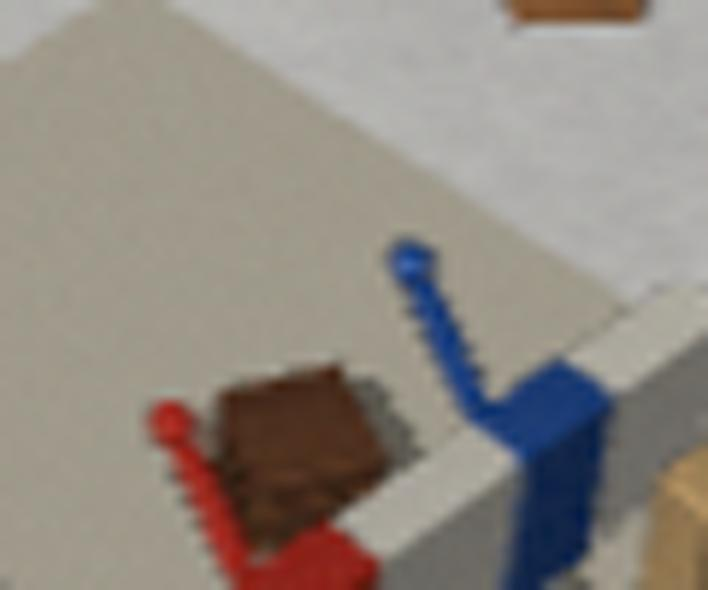

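Emit:
send_rows(
  motion=[
    [[0.14,-0.06,-0.15,0,255],[0.14,0,-0.15,0,255],[0.13,0,-0.16,0,255],[0.13,0,-0.15,0,255],[0.13,0,-0.15,0,255]],
  ],
)

```text
clock: 28.35
tcp_pos: [0.5755, 0.1858, 0.2621]
orientation: [-1.229, -1.177, 1.178]
ft_force: [-0.0, -0.3, -1.1]
finger_gap: 0.0192
```

```bash
python3 look.py m3 130 180 265 325
```

```text
[0.5754862  0.18573777 0.2613836 ] [-0.11526145 -0.08380039 -1.65208116] 0.02010258987101797
```

View pics/m3sz.png

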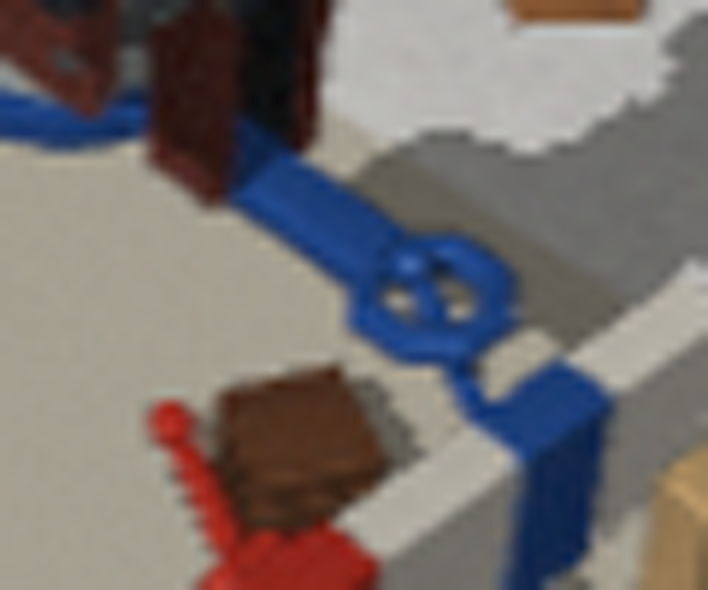

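Threaded. Deeper and release.

Emit:
send_rows(
  motion=[
    [[0.11,0,-0.14,0,255],[0.11,0,-0.14,0,255],[0,0,0,0,255],[0,0,0,0,200],[0,0,0,0,160]],
  ],
)

```text
clock: 28.95
tcp_pos: [0.5808, 0.1859, 0.2559]
orientation: [-1.229, -1.178, 1.178]
ft_force: [0.4, -0.1, -0.3]
finger_gap: 0.0244
```

Emit:
send_rows(
  motion=[
    [[0,0,0,0,120],[0,0,0,0,120],[0,0,0,0,80],[0,0,0,0,40],[0,0,0,0,0]],
  ],
)

```text
clock: 29.45
tcp_pos: [0.5808, 0.1859, 0.2557]
orientation: [-1.229, -1.178, 1.178]
ft_force: [0.5, -0.0, 0.5]
finger_gap: 0.0641
```

Emit:
send_rows(
  motion=[
    [[0,0,0,0,0],[0,0,0,0,0],[0,0,0,0,0]],
  ],
)

```text
clock: 29.75
tcp_pos: [0.5809, 0.1859, 0.2556]
orientation: [-1.229, -1.178, 1.178]
ft_force: [0.2, 0.0, -0.6]
finger_gap: 0.0865
```

```bash
python3 look.py m4 130 250 190 330
```

```text
[0.58083742 0.18585436 0.25559994] [0.31438513 0.22027869 0.67676245] 0.08806716493530414
```

View pics/m4sz.png

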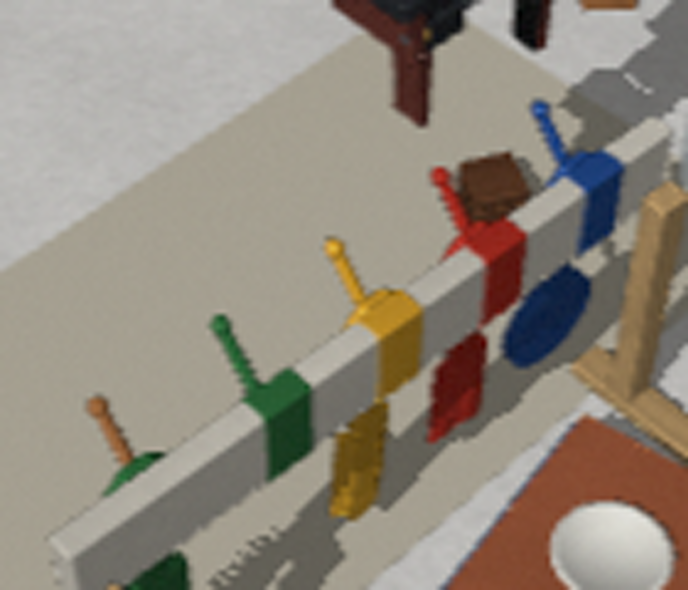

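View pics/m4wz.png

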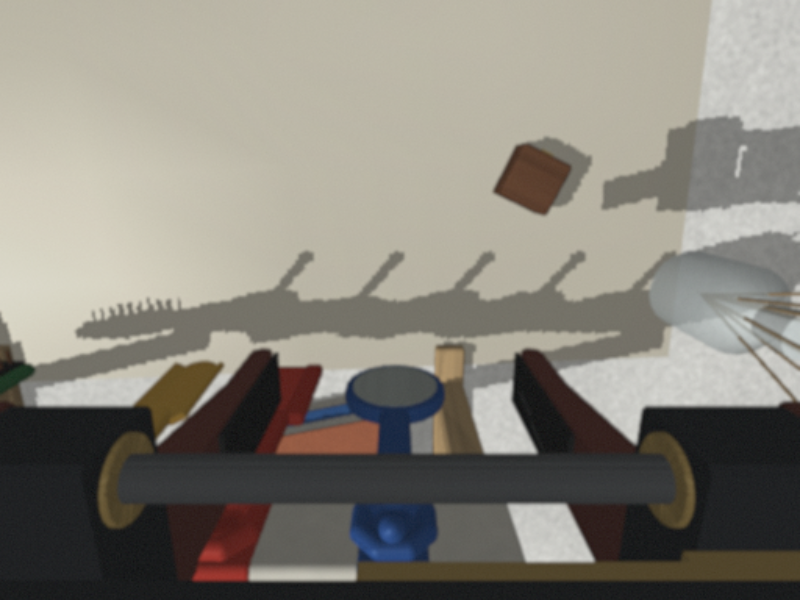

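Emit:
send_rows(
  motion=[
    [[-1,0,0,0,0],[-1,0,0,0.31,0],[-1,0.8,0,0,0],[-1,1,0,0,0],[-1,1,0,0,0]],
  ],
)

```text
clock: 30.35
tcp_pos: [0.4549, 0.2563, 0.2558]
orientation: [-1.209, -1.209, 1.209]
ft_force: [0.0, -0.4, 0.8]
finger_gap: 0.0878
```

Emit:
send_rows(
  motion=[
    [[0,1,-1,0,0],[0,0.8,-1,0,0],[0,0,-1,0,0],[0,0,0,0,0],[0,0,0,0,0]],
  ],
)

```text
clock: 30.85
tcp_pos: [0.4557, 0.3007, 0.1809]
orientation: [-1.209, -1.209, 1.21]
ft_force: [-0.5, -0.3, 1.1]
finger_gap: 0.0876
```

Run:
```python
from h import *
m,im=snap('wrist','k1')
s=ctrl.state();print(s['tcp_pos'])
cv2.imwrite('pics/k1z.png',cv2.resize(im,(800,600)))
```

```text
[0.45625658 0.30077615 0.18211753]
```

View pics/k1z.png

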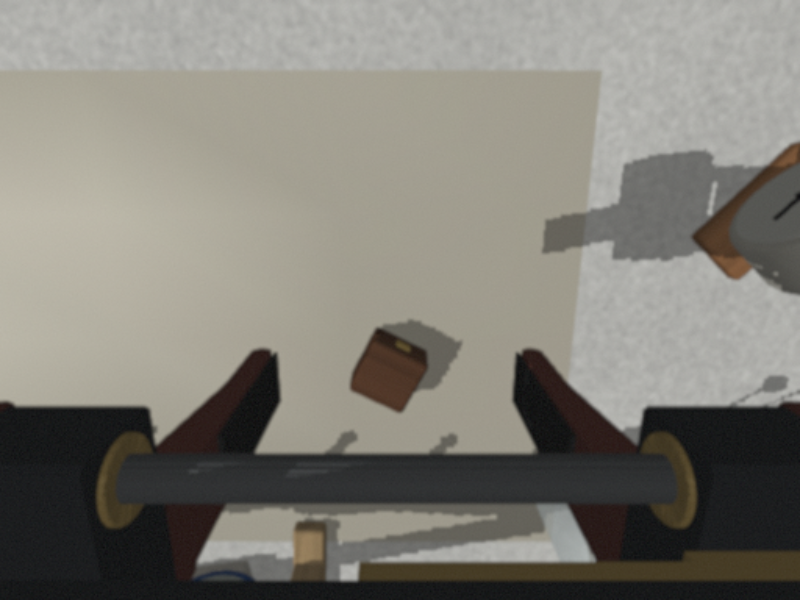

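Run:
```python
from h import *
m=cam('wrist');im=cv2.imread('pics/k1.png')
cv2.imwrite('pics/c.png',cv2.resize(im[200:270,215:285],(700,700)[:2],interpolation=cv2.INTER_CUBIC)[:600])
P=[onplane(m,u/1.5625,v/1.5625,.032) for u,v in [(372,340),(427,367),(404,411),(351,388)]]
P=np.array(P);print(P.round(4),P.mean(0),np.linalg.norm(P-np.roll(P,1,0),axis=1),[np.degrees(np.arctan2(*(P[i]-P[j])[[1,0]])) for i,j in [(1,0),(2,3),(2,1),(3,0)]])
```

```text
[[0.4919 0.2854 0.032 ]
 [0.5114 0.3226 0.032 ]
 [0.5447 0.3071 0.032 ]
 [0.5271 0.2705 0.032 ]] [0.51881018 0.29639298 0.032     ] [0.03823552 0.04197247 0.03671547 0.04064992] [np.float64(62.28584013801842), np.float64(64.30893394069645), np.float64(-24.933919756797593), np.float64(-23.020443138392423)]
```

View pics/c.png

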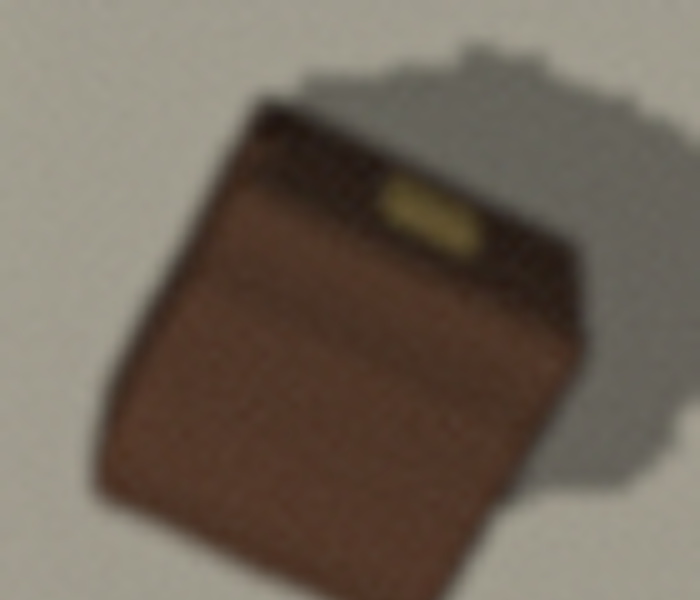

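Run:
```python
from h import *
m=cam('top');im=cams.get_image('top');cv2.imwrite('pics/t5.png',im)
a=im[150:250,90:250];cv2.imwrite('pics/t5z.png',cv2.resize(a,(800,500),interpolation=cv2.INTER_CUBIC))
b=im[120:270,165:425]; cv2.imwrite('pics/t5y.png',cv2.resize(b,(800,461),interpolation=cv2.INTER_CUBIC))
```

```text
(no output)
```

View pics/t5z.png

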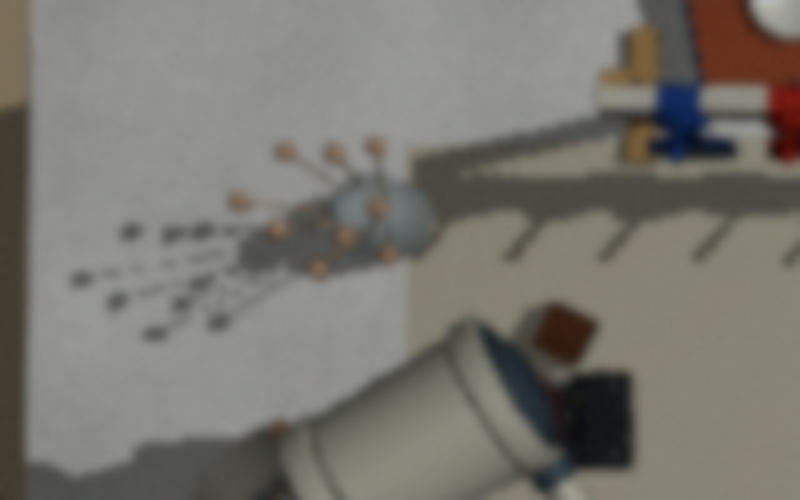

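View pics/t5y.png

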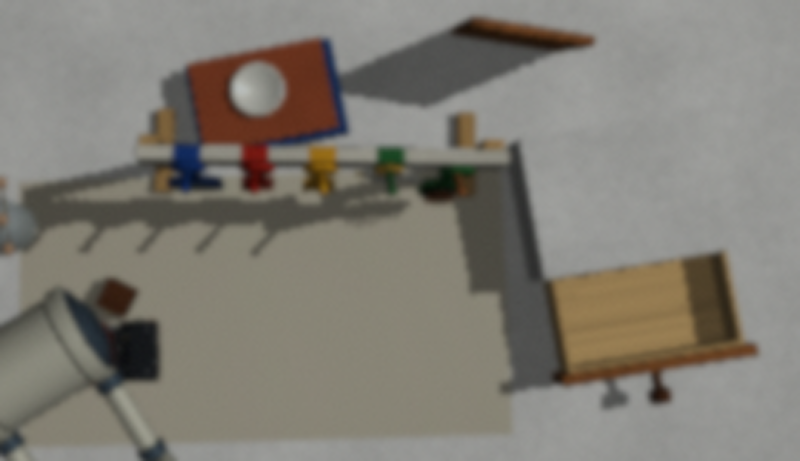

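Run:
```python
from h import *
m=cam('top')
for u,v in [(388,255),(345,237),(375,147),(378,207),(320,268)]:
    print([onplane(m,90+u/5,150+v/5,z).round(3)[:2] for z in (.15,.2)])
print('base',onplane(m,90+405/5,150+218/5,.06),onplane(m,90+437/5,150+215/5,.03))
print(ctrl.state()['joint_pos'])
```

```text
[array([0.578, 0.408]), array([0.575, 0.395])]
[array([0.593, 0.44 ]), array([0.589, 0.426])]
[array([0.66 , 0.417]), array([0.654, 0.404])]
[array([0.615, 0.415]), array([0.61 , 0.402])]
[array([0.57 , 0.459]), array([0.567, 0.445])]
base [0.61285031 0.4157064  0.06      ] [0.61690827 0.39638712 0.03      ]
[ 5.20448974e-01 -5.88490521e-02  1.48272612e+00 -7.92579719e-05
  1.71491397e+00 -1.05046827e+00]
```

Emit:
send_rows(
  motion=[
    [[0.5,0,0,1,0],[0.5,0,0,1,0],[0.5,0,0,1,0],[0.5,-0.15,0,1,0],[0.46,0,0,1,0]],
  ],
)

```text
clock: 31.45
tcp_pos: [0.5188, 0.2966, 0.1829]
orientation: [-0.792, -1.709, 1.704]
ft_force: [-0.4, 0.6, -0.1]
finger_gap: 0.0879
```

Emit:
send_rows(
  motion=[
    [[0,0,0,1,0],[0,0,0,1,0],[0,0,0,1,0],[0,0,0,0.2,0],[0,0,0,0,0]],
  ],
)

```text
clock: 31.95
tcp_pos: [0.5179, 0.297, 0.1821]
orientation: [-0.433, -1.987, 1.984]
ft_force: [-0.6, 0.4, 0.4]
finger_gap: 0.088
```

Run:
```python
from h import *
m,im=snap('wrist','k2')
s=ctrl.state();print(s['tcp_pos'],s['joint_pos'])
cv2.imwrite('pics/k2z.png',cv2.resize(im,(800,600)))
p=s['tcp_pos'];print(proj(m,[p[0],p[1],.032])*1.5625)
```

```text
[0.51773953 0.2970542  0.18175399] [ 4.63903578e-01  7.71504909e-02  1.34760470e+00  2.00097141e-06
  1.71514620e+00 -2.24918450e+00]
[396.89298404 288.09057262]
```

View pics/k2z.png

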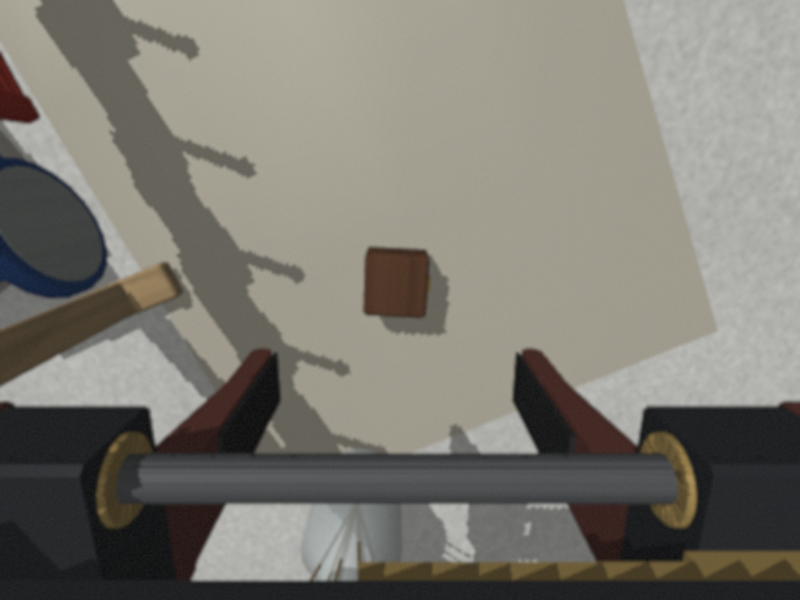

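Emit:
send_rows(
  motion=[
    [[0,0,-1,0,0],[0,0,-1,0,0],[0,0,-1,0,0],[0,0,-1,0,0],[0,0,-1,0,0]],
  ],
  newtons=30,
)

```text
clock: 32.5
tcp_pos: [0.5175, 0.2971, 0.0552]
orientation: [-0.432, -1.986, 1.985]
ft_force: [-0.1, 0.2, 0.1]
finger_gap: 0.0877
```

Emit:
send_rows(
  motion=[
    [[0,0,-1,0,0],[0,0,-0.2,0,0],[0,0,0,0,255],[0,0,0,0,255],[0,0,0,0,255]],
  ],
)

```text
clock: 33.0
tcp_pos: [0.5184, 0.2976, 0.0278]
orientation: [-0.432, -1.989, 1.985]
ft_force: [0.3, -0.3, 0.2]
finger_gap: 0.0672
```

Emit:
send_rows(
  motion=[
    [[0,0,0,0,255],[0,0,0,0,255],[0,0,0,0,255],[0,0,0,0,255],[0,0,0,0,255]],
  ],
)

```text
clock: 33.5
tcp_pos: [0.5175, 0.2972, 0.0261]
orientation: [-0.429, -1.987, 1.986]
ft_force: [-0.7, 0.6, 3.1]
finger_gap: 0.042
```

Emit:
send_rows(
  motion=[
    [[0,0,1,0,255],[0,0,1,0,255],[-0.7,0,1,-0.9,255],[-1,0,1,-0.9,255],[-1,-1,1,-0.9,255]],
  ],
)

```text
clock: 34.0
tcp_pos: [0.4487, 0.2733, 0.151]
orientation: [-0.743, -1.747, 1.746]
ft_force: [1.0, -0.2, -0.5]
finger_gap: 0.0421
```

Emit:
send_rows(
  motion=[
    [[0,-1,1,-0.9,255],[0,-1,0.4,-0.9,255],[0,-1,0,-0.9,255],[0,-1,0,-0.9,255],[0,-1,0,-0.9,255]],
  ],
)

```text
clock: 34.5
tcp_pos: [0.4496, 0.1462, 0.1856]
orientation: [-1.142, -1.308, 1.308]
ft_force: [-0.5, -0.0, -1.2]
finger_gap: 0.0421
```

Emit:
send_rows(
  motion=[
    [[0,-1,0,-0.19,255],[0,-1,0,0,255],[0,-1,0,0,255],[0,-1,0,0,255],[0,-1,0,0,255]],
  ],
)

```text
clock: 35.0
tcp_pos: [0.4496, 0.0211, 0.1854]
orientation: [-1.153, -1.292, 1.293]
ft_force: [-0.3, 0.8, -0.3]
finger_gap: 0.042
```

Emit:
send_rows(
  motion=[
    [[0,-1,0,0,255],[0,-1,0,0,255],[0,-1,0,0,255],[0,-1,0,0,255],[0,-1,0,0,255]],
  ],
)

```text
clock: 35.5
tcp_pos: [0.4496, -0.1039, 0.1854]
orientation: [-1.153, -1.292, 1.293]
ft_force: [0.3, -0.1, -0.3]
finger_gap: 0.0422
```

Emit:
send_rows(
  motion=[
    [[0,-1,0.5,0,255],[0,-1,0.5,0,255],[0,-1,0.5,0,255],[0,-1,0.5,0,255],[0,-1,0,0,255]],
  ],
)

```text
clock: 36.0
tcp_pos: [0.4501, -0.2292, 0.2375]
orientation: [-1.156, -1.294, 1.293]
ft_force: [0.2, -0.2, -0.6]
finger_gap: 0.0422
```

Emit:
send_rows(
  motion=[
    [[0,-1,0,0,255],[0,-1,0,0,255],[0,0,0,0,255],[0,0,0,0,255]],
  ],
)

```text
clock: 36.4
tcp_pos: [0.4496, -0.2778, 0.2351]
orientation: [-1.152, -1.292, 1.291]
ft_force: [-0.0, -0.7, -0.6]
finger_gap: 0.0421
```

```bash
python3 look.py d1 150 340 30 320
```

```text
[ 0.44988891 -0.27706602  0.23555455] [-0.14171682  0.64624478 -0.50935617] 0.04200839844561364
```

View pics/d1sz.png

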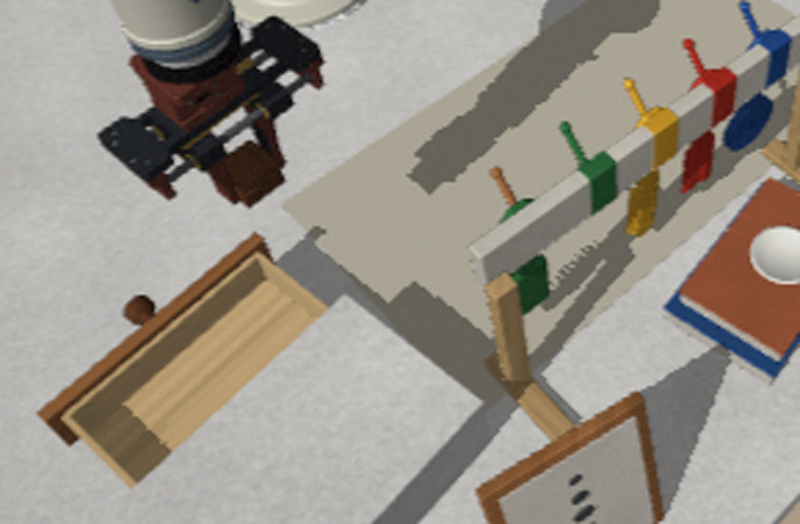

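View pics/d1wz.png

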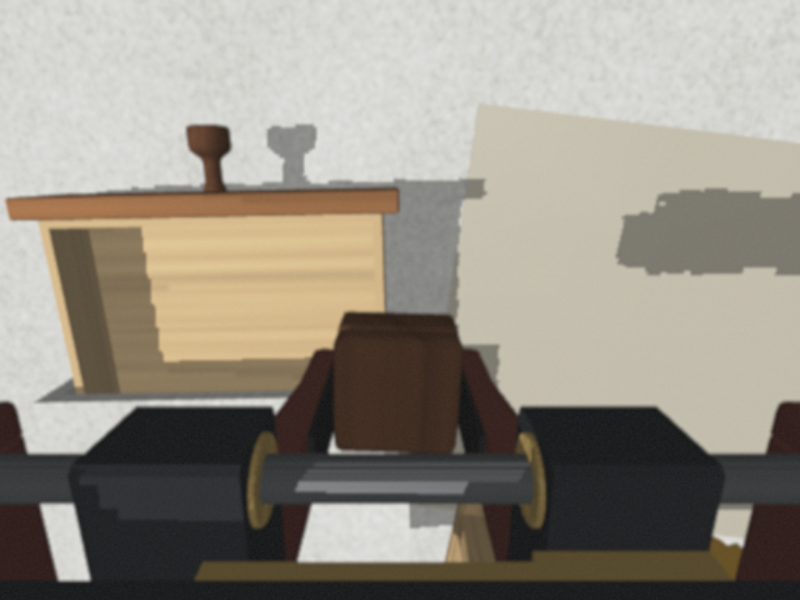

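Run:
```python
from h import *
m=cam('wrist');q=lambda u,v,z:onplane(m,u/1.5625,v/1.5625,z).round(4)
print('panel',q(7,199,.072),q(398,189,.072),'knob',q(208,125,.043),'wall corners',q(45,222,.063),q(383,213,.063),'boxfront',q(80,395,.085),q(300,392,.085))
a=q(7,199,.072);b=q(398,189,.072);print(np.linalg.norm(a-b),np.degrees(np.arctan2(-(b-a)[0],(b-a)[1])))
```

```text
panel [ 0.4228 -0.5316  0.072 ] [ 0.3879 -0.2823  0.072 ] knob [ 0.3618 -0.4145  0.043 ] wall corners [ 0.4366 -0.5151  0.063 ] [ 0.4048 -0.2904  0.063 ] boxfront [ 0.5506 -0.4854  0.085 ] [ 0.5308 -0.334   0.085 ]
0.2517310072279535 7.969159576577566
```

Emit:
send_rows(
  motion=[
    [[0.3,-1,0,0.1,255],[0.3,-1,0,0.09,255],[0.3,-1,0,0,255],[0.38,-1,0,0,255],[0,-0.74,-0.5,0,255]],
  ],
)

```text
clock: 37.0
tcp_pos: [0.4832, -0.3969, 0.2245]
orientation: [-1.142, -1.314, 1.313]
ft_force: [0.1, -0.7, -0.2]
finger_gap: 0.0421
```

Emit:
send_rows(
  motion=[
    [[0,0,-1,0,255],[0,0,-1,0,255],[0,0,-1,0,255],[0,0,0,0,255]],
  ],
)

```text
clock: 37.4
tcp_pos: [0.4802, -0.3942, 0.1426]
orientation: [-1.13, -1.311, 1.31]
ft_force: [-0.4, 0.1, -0.8]
finger_gap: 0.042
```

```bash
python3 look.py d2 200 340 30 200
```

```text
[ 0.48155372 -0.3956237   0.14775862] [ 0.26399634 -0.53796685  0.90681191] 0.04218204003692493
```

View pics/d2wz.png

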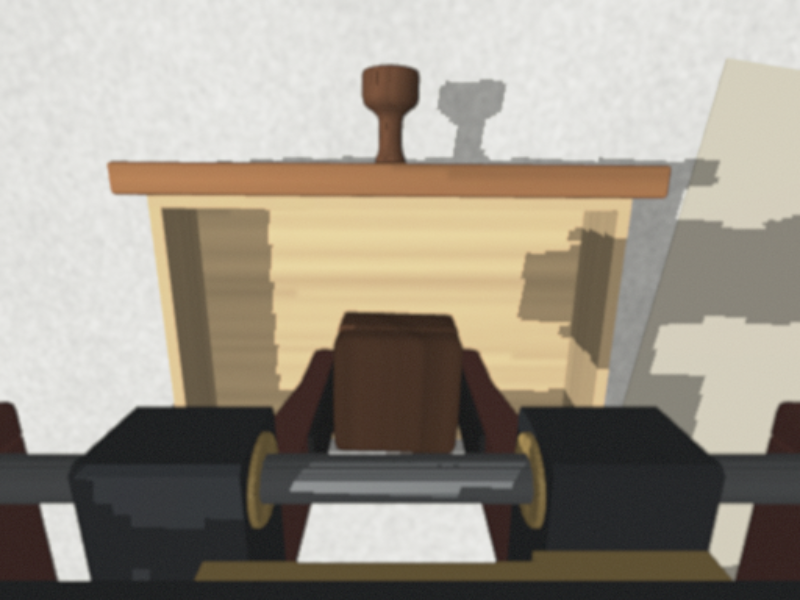

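View pics/d2sz.png

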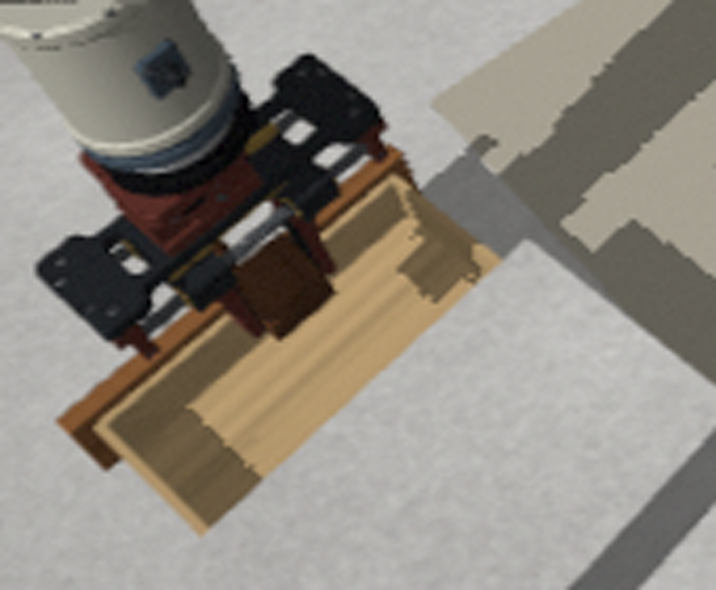

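Run:
```python
from h import *
m=cam('wrist');q=lambda u,v,z:onplane(m,u/1.5625,v/1.5625,z).round(4)
print('panel outer',q(108,164,.072),q(668,168,.072),'knob',q(391,67,.043),'inner wall',q(165,208,.063),q(610,210,.063),ctrl.state()['tcp_pos'])
```

```text
panel outer [ 0.424  -0.5346  0.072 ] [ 0.3901 -0.2835  0.072 ] knob [ 0.361  -0.4146  0.043 ] inner wall [ 0.4414 -0.5132  0.063 ] [ 0.4122 -0.3005  0.063 ] [ 0.48155372 -0.3956237   0.14775862]
```

Emit:
send_rows(
  motion=[
    [[0,0,-1,0,255],[0,0,-1,0,255],[0,0,-1,0,255],[0,0,-0.7,0,255],[0,0,0,0,255]],
  ],
)

```text
clock: 38.0
tcp_pos: [0.4813, -0.3956, 0.0544]
orientation: [-1.137, -1.312, 1.311]
ft_force: [-0.6, 0.5, 0.3]
finger_gap: 0.0415
```

Emit:
send_rows(
  motion=[
    [[0,0,0,0,255],[0,0,0,0,255]],
  ],
)

```text
clock: 38.2
tcp_pos: [0.4828, -0.3972, 0.0584]
orientation: [-1.144, -1.313, 1.313]
ft_force: [0.1, 0.8, -0.0]
finger_gap: 0.0418
```

Emit:
send_rows(
  motion=[
    [[0,0,-0.2,0,255],[0,0,-0.15,0,255],[0,0,0,0,255],[0,0,0,0,255]],
  ],
)

```text
clock: 38.6
tcp_pos: [0.4824, -0.3968, 0.0479]
orientation: [-1.142, -1.312, 1.312]
ft_force: [1.0, 0.1, 4.2]
finger_gap: 0.0422
```

Light floor contact (4 N). Release and retreat.

Emit:
send_rows(
  motion=[
    [[0,0,0,0,120],[0,0,0,0,60],[0,0,0,0,60],[0,0,0,0,60],[0,0,0.5,0,60]],
  ],
)

```text
clock: 39.1
tcp_pos: [0.4808, -0.3954, 0.0572]
orientation: [-1.135, -1.311, 1.311]
ft_force: [0.1, -0.4, 1.2]
finger_gap: 0.067
```

Emit:
send_rows(
  motion=[
    [[0,0,1,0,60],[0,0,1,0,60],[0,0,1,0,60],[0,0,1,0,60],[0,0,0,0,60]],
  ],
)

```text
clock: 39.6
tcp_pos: [0.4832, -0.3976, 0.1653]
orientation: [-1.149, -1.313, 1.314]
ft_force: [-0.5, 0.8, 0.7]
finger_gap: 0.0672
```

```bash
python3 look.py d3 130 384 30 330
```

```text
[ 0.48207073 -0.39657536  0.16011888] [-0.32983102 -0.33834943  0.4318039 ] 0.06710245329717239
```

View pics/d3wz.png

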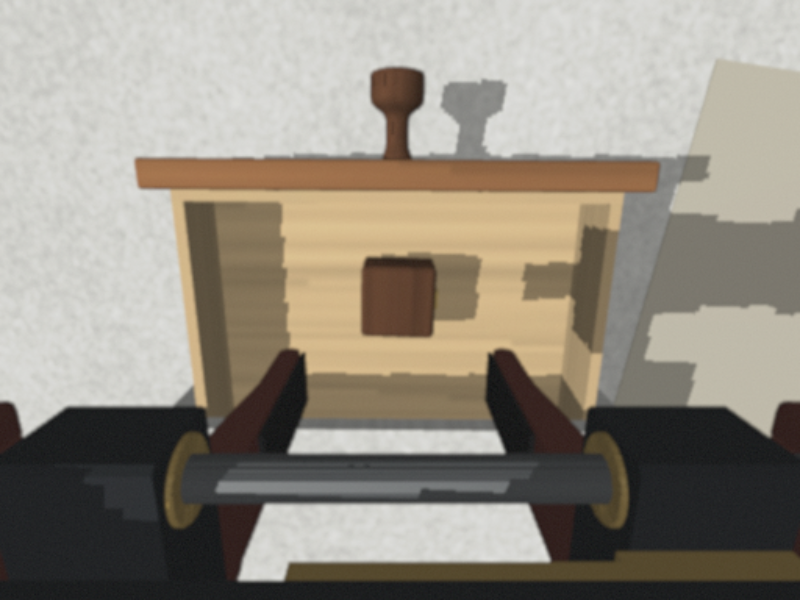

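View pics/d3sz.png

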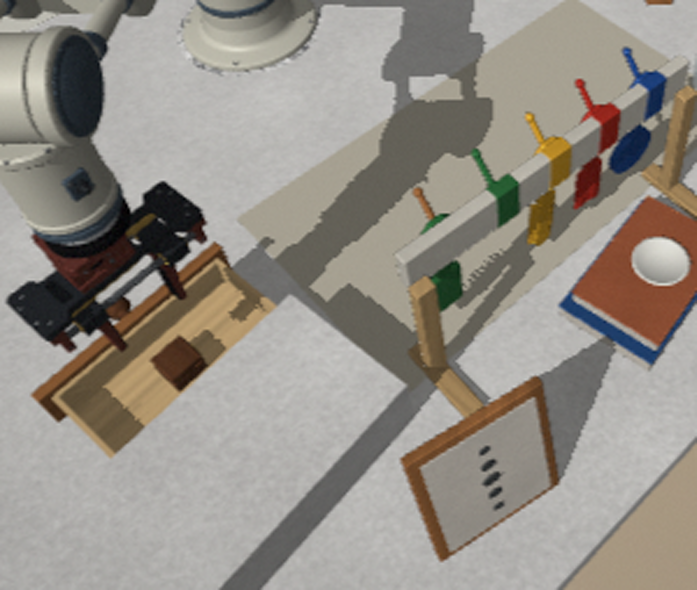

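Emit:
send_rows(
  motion=[
    [[-1,-0.15,0,0,255],[-1,-0.15,0,0,255],[-1,-0.15,0,0,255],[-1,-0.15,0,0,255],[-1,-0.15,0,0,255]],
  ],
)

```text
clock: 40.2
tcp_pos: [0.3553, -0.4145, 0.157]
orientation: [-1.136, -1.312, 1.311]
ft_force: [0.3, -0.5, 0.5]
finger_gap: 0.0302
```

Emit:
send_rows(
  motion=[
    [[-1,-0.15,0,0,255],[-0.6,0,0,0,255],[0,0,0,0,255],[0,0,0,0,255]],
  ],
)

```text
clock: 40.6
tcp_pos: [0.329, -0.4101, 0.1586]
orientation: [-1.147, -1.287, 1.305]
ft_force: [0.8, -0.2, 0.2]
finger_gap: 0.001
```

```bash
python3 look.py d4 180 340 30 230
```

```text
[ 0.32931918 -0.4101967   0.15889592] [-0.01478627  0.13795269  0.34461884] 0.0007102353153881399
```

View pics/d4sz.png

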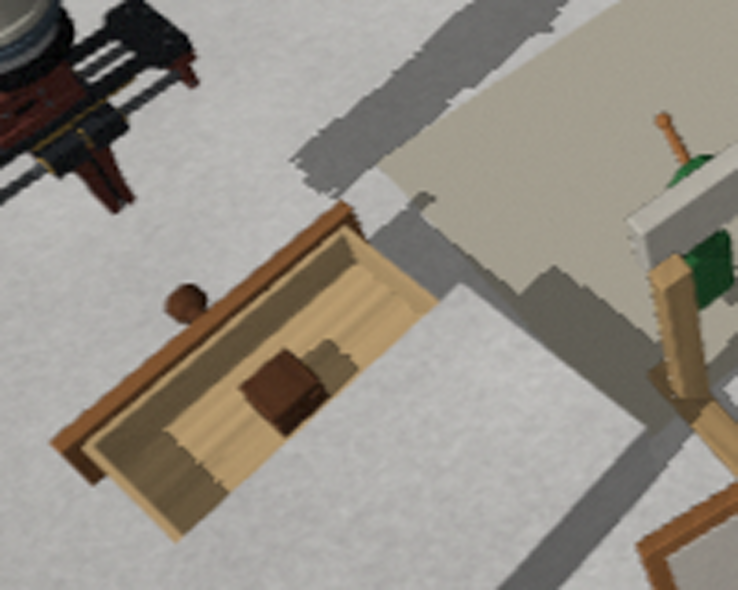

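View pics/d4wz.png

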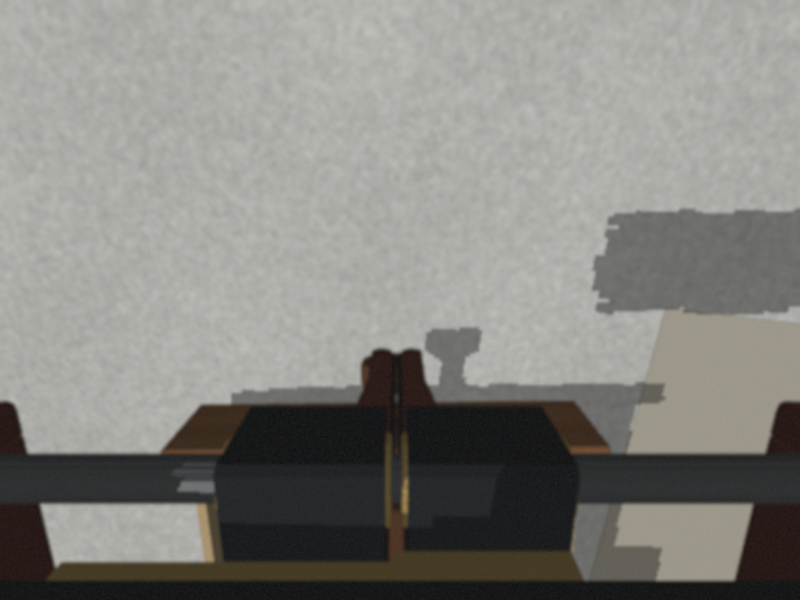

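Emit:
send_rows(
  motion=[
    [[0,0,0,-1,255],[0,0,0,-1,255],[0,0,0,-0.2,255],[0,0,0,0,255],[0,0,0,0,255]],
  ],
)

```text
clock: 41.2
tcp_pos: [0.3289, -0.4104, 0.1592]
orientation: [-1.287, -1.063, 1.08]
ft_force: [-0.0, -0.2, 0.3]
finger_gap: 0.001
```

Emit:
send_rows(
  motion=[
    [[-0.24,-0.4,0,0,255],[0,0,-1,0,255],[0,0,-1,0,255],[0,0,-1,0,255],[0,0,-1,0,255]],
  ],
)

```text
clock: 41.7
tcp_pos: [0.3221, -0.4211, 0.0584]
orientation: [-1.288, -1.061, 1.078]
ft_force: [-0.7, -0.4, -1.0]
finger_gap: 0.0002
```

Emit:
send_rows(
  motion=[
    [[0,0,-0.6,0,255],[0,0,0,0,255],[0,0,0,0,255]],
  ],
)

```text
clock: 42.0
tcp_pos: [0.3226, -0.4209, 0.045]
orientation: [-1.289, -1.06, 1.078]
ft_force: [0.2, -0.4, 0.2]
finger_gap: 0.0004
```

```bash
python3 look.py d5 180 340 30 230
```

```text
[ 0.32310726 -0.421401    0.04606875] [ 0.25679009  0.78924878 -0.73018313] 0.0006880638216972346
```

View pics/d5sz.png

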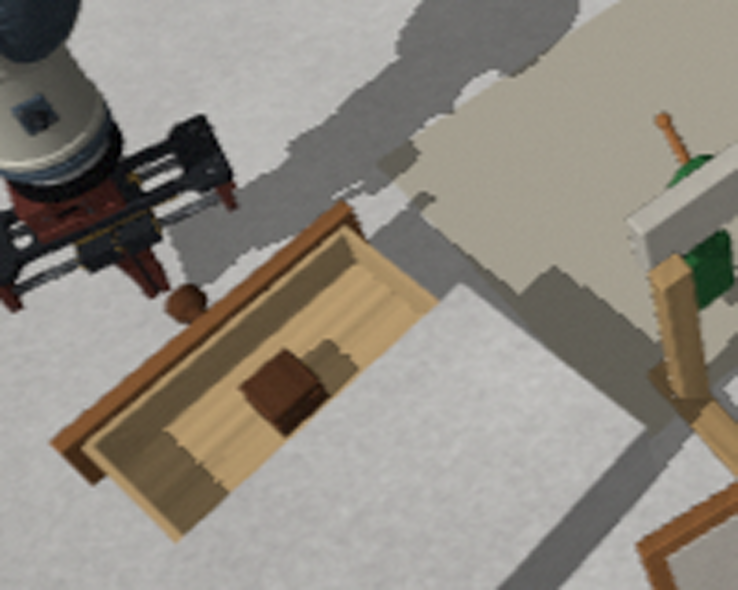

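Emit:
send_rows(
  motion=[
    [[0.4,0.06,0,0,255],[0.5,0.07,0,0,255],[0.5,0.07,0,0,255],[0.5,0.07,0,0,255],[0.5,0.07,0,0,255]],
  ],
)

```text
clock: 42.6
tcp_pos: [0.384, -0.4118, 0.0444]
orientation: [-1.288, -1.06, 1.078]
ft_force: [-1.7, -1.5, 0.5]
finger_gap: 0.0005
```

Emit:
send_rows(
  motion=[
    [[0.5,0.07,0,0,255],[0.5,0.07,0,0,255],[0.5,0.07,0,0,255],[0.5,0.07,0,0,255],[0.5,0.07,0,0,255]],
  ],
)

```text
clock: 43.1
tcp_pos: [0.4461, -0.403, 0.0441]
orientation: [-1.288, -1.06, 1.077]
ft_force: [-2.0, -1.0, 0.2]
finger_gap: 0.0001
```

```bash
python3 look.py d6 180 340 30 230
```

```text
[ 0.44683743 -0.40246906  0.04403684] [-0.79462288 -0.03889017  1.14852848] 0.0005729809800757982
```

View pics/d6sz.png

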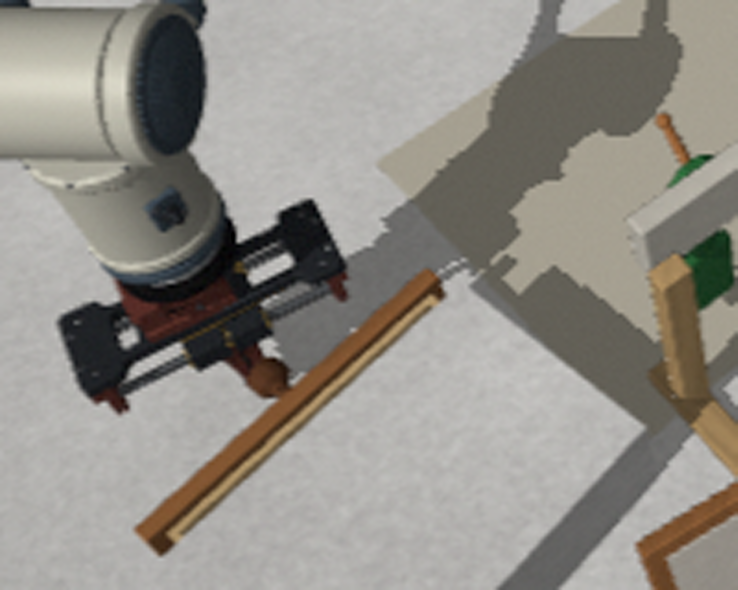

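About 2 cm left. Push on gently until it stops.

Emit:
send_rows(
  motion=[
    [[0.3,0.04,0,0,255],[0.25,0.03,0,0,255],[0.2,0.03,0,0,255],[0,0,0,0,255]],
  ],
)

```text
clock: 43.6
tcp_pos: [0.4645, -0.4005, 0.0442]
orientation: [-1.288, -1.061, 1.077]
ft_force: [0.6, -0.0, -0.4]
finger_gap: 0.0003
```

Emit:
send_rows(
  motion=[
    [[0.12,0.02,0,0,255],[0.12,0.02,0,0,255],[0,0,0,0,255]],
  ],
)

```text
clock: 43.9
tcp_pos: [0.47, -0.3998, 0.0443]
orientation: [-1.288, -1.06, 1.078]
ft_force: [0.3, -0.2, -0.6]
finger_gap: 0.0006
```

Emit:
send_rows(
  motion=[
    [[0.12,0.02,0,0,255],[0.12,0.02,0,0,255],[0,0,0,0,255]],
  ],
)

```text
clock: 44.2
tcp_pos: [0.4708, -0.3997, 0.0443]
orientation: [-1.282, -1.05, 1.082]
ft_force: [-21.6, -0.0, 7.9]
finger_gap: 0.0005
```

```bash
python3 look.py d7 210 330 60 210
```

```text
[ 0.47073243 -0.39971396  0.04429157] [-20.83266792  -0.79420236   7.55862758] 0.0004395780929727187
```

View pics/d7sz.png

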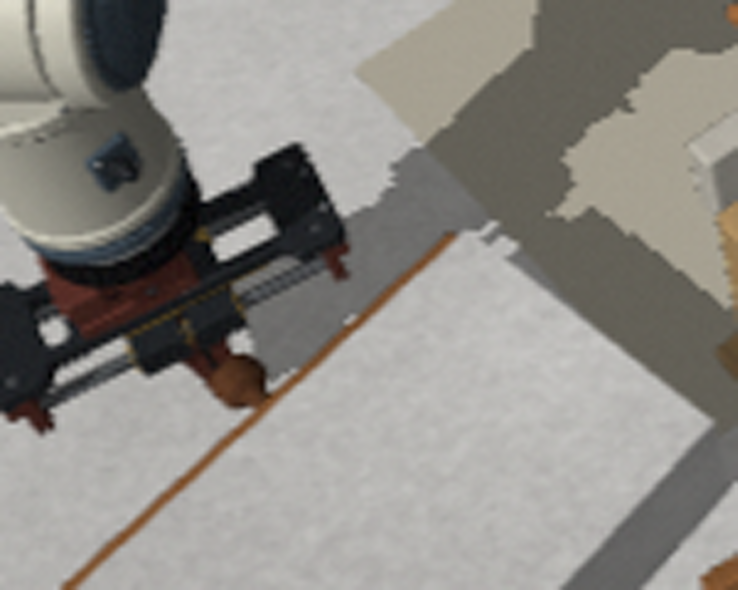

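Emit:
send_rows(
  motion=[
    [[-0.4,-0.05,0,0,255],[-1,-0.14,0,0,255],[-1,-0.14,0,0,255],[0,0,1,0,255],[0,0,1,0,255]],
  ],
)

```text
clock: 44.8
tcp_pos: [0.4149, -0.4065, 0.0939]
orientation: [-1.287, -1.06, 1.076]
ft_force: [1.2, 0.2, -0.2]
finger_gap: 0.0002
```

Emit:
send_rows(
  motion=[
    [[0,0.5,1,0,255],[0,1,1,0,255],[0,1,1,0,255],[0,1,1,0,255],[0,1,1,0,255]],
  ],
)

```text
clock: 45.3
tcp_pos: [0.416, -0.2933, 0.2205]
orientation: [-1.289, -1.061, 1.077]
ft_force: [-0.0, 0.2, -0.0]
finger_gap: 0.0006
```

Emit:
send_rows(
  motion=[
    [[0,1,1,0,255],[0,1,1,0,255],[0,1,1,0,255],[0,1,1,0.5,255],[0,1,0,0.5,255]],
  ],
)

```text
clock: 45.8
tcp_pos: [0.4165, -0.1685, 0.3237]
orientation: [-1.234, -1.17, 1.182]
ft_force: [-0.2, -0.6, 0.4]
finger_gap: 0.0002
```

Emit:
send_rows(
  motion=[
    [[0.5,1,0,0.2,255],[1,1,0,0,255],[1,1,0,0,255],[1,1,0,0,255],[0,0,0,0,255]],
  ],
)

```text
clock: 46.3
tcp_pos: [0.5052, -0.0666, 0.3182]
orientation: [-1.212, -1.188, 1.205]
ft_force: [-0.5, -0.6, -0.2]
finger_gap: 0.0006
```

```bash
python3 look.py f1 100 384 30 370
python3 - <<'E'
from h import *
im=cams.get_image('top');cv2.imwrite('pics/f1t.png',cv2.resize(im[100:280,90:430],(800,424),interpolation=cv2.INTER_CUBIC))
E
```

```text
[ 0.50352623 -0.06895684  0.31906834] [-0.12932442 -0.27125186 -0.2230197 ] 0.0005557133144927296
```

View pics/f1sz.png

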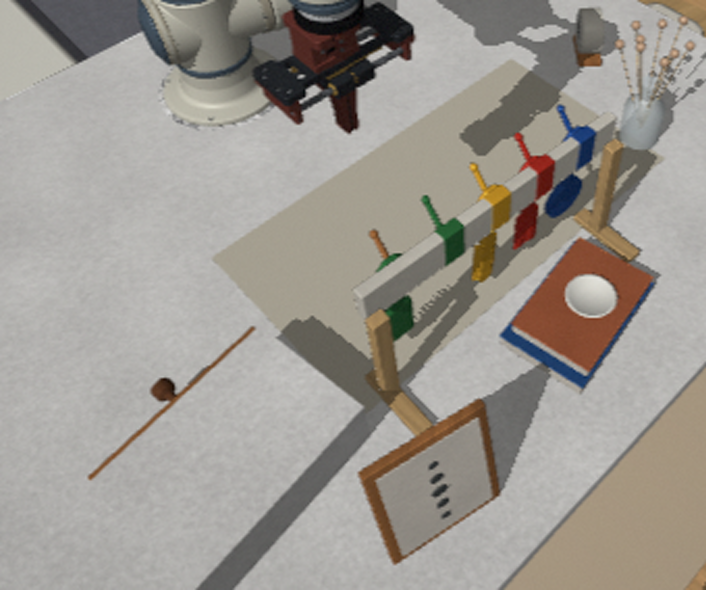

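View pics/f1wz.png

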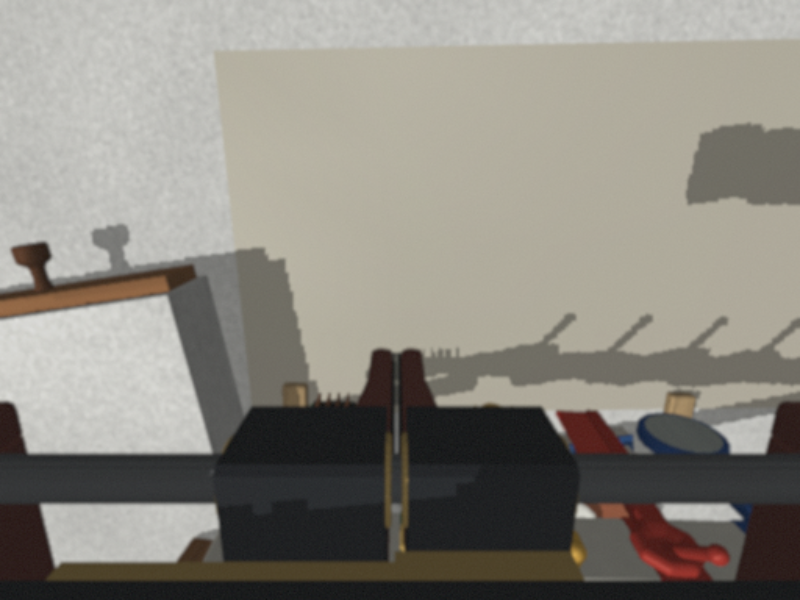

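View pics/f1t.png

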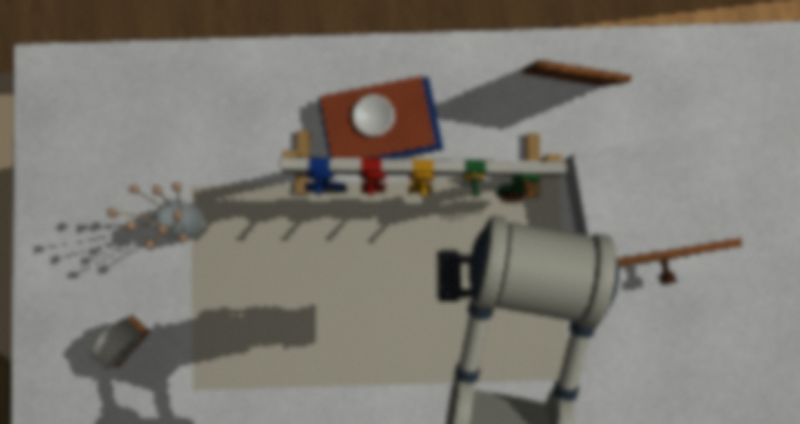

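Emit:
send_rows(
  motion=[
    [[0,1,0.8,0,255],[1,1,0,0,255],[1,1,0,0,255],[1,0,0,0,255],[1,0,0,0,255]],
  ],
)

```text
clock: 46.95
tcp_pos: [0.6037, 0.0051, 0.3402]
orientation: [-1.217, -1.185, 1.202]
ft_force: [-0.6, -0.7, 0.8]
finger_gap: 0.0002
```

Emit:
send_rows(
  motion=[
    [[1,0,0,0,255],[1,0,0,0,255],[0.2,0,0,0,255],[0,0,0,0,255],[0,0,0,0,255]],
  ],
)

```text
clock: 47.45
tcp_pos: [0.6576, 0.0049, 0.3401]
orientation: [-1.217, -1.184, 1.201]
ft_force: [-0.9, 0.3, 0.1]
finger_gap: 0.0003
```

```bash
python3 look.py f2 100 384 30 370
```

```text
[0.65745923 0.00525606 0.34057597] [0.0569321  0.81246937 0.22421621] 0.0005229581667867368
```

View pics/f2wz.png

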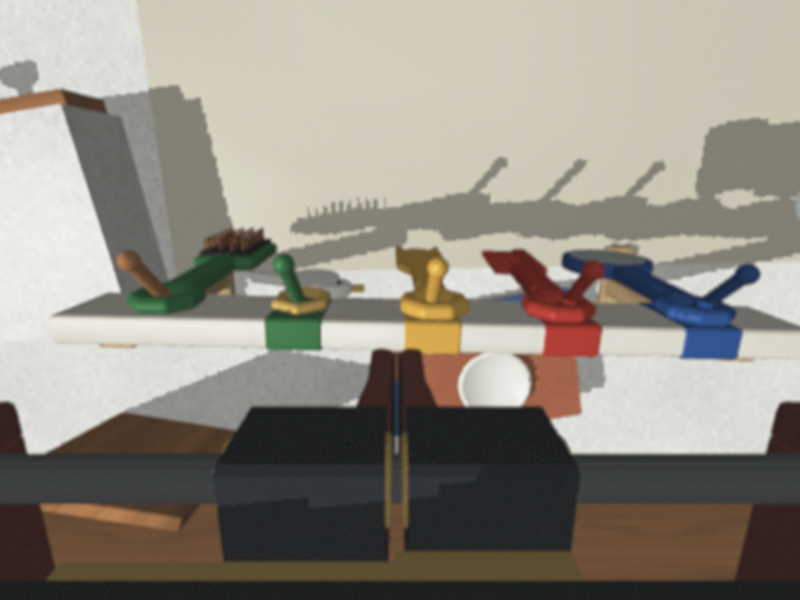

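```bash
python3 -c "
from plant import ctrl
print(ctrl.sign_off())"
```

```text
the job is handed in; nothing more can be done
None
```

The table is cleared and the job is handed in at about 47 s of the 210 s allowed; handing in gave no verdict.

- **Tools:** The shoehorn hangs on yellow, the comb on red and the mirror on blue. The brush hangs on the plain peg because the bird ornament is on green. The last wrist picture shows all four eyes down on their pegs and the bird still in place. I judged the hanging by eye and did not measure the final offsets or tilts.
- **Drawer:** The ring box is in the drawer. I pushed it until it met a hard stop at about 21 N, and the pictures show its front flush with the box. I saw no tin in any view.
- **Bystanders:** The vase, clock and books look unmoved in the final top and scene pictures, and the arm is clear of everything.
- **Disagreements:**
  - The wrist camera put the blue peg's tip about 2 mm off the scene camera, so I shifted the mirror 1.5 mm before lowering it.
  - Near the drawer the last joint came close to its range limit, so the tool stopped about 1 cm short of where I sent it. I turned it back about 18° before pushing the knob.

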